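Isolate and vent the coffee machine's water filter block and pull the spent cartridges

ROBOT

A 6-joint arm with a two-finger parallel gripper is mounted at the origin on the work surface. World frame = base frame: x ahead of the robot, y to its left, z up, the work surface at z = 0. Lengths are in m, angles in rad, forces in N, time in s.
With the tool pointing down it reaches from about 0.325 to 0.875 m from the base axis. Payload 4.4 kg.
Tool frame: the origin (TCP) lies at the very end of the fingers, on their centre line; the grasp point (between the pads) lies 19 mm behind it; y points along the fingers, z is the direction in which the jaws open and shut, and the axes are right-handed (so a half turn about y gives the same grasp; the last joint's range is limited). The gripper opens to 85 mm and grips with 20 to 120 N. Pads are 22 mm wide; open, the fingers measure 114 mm over their backs; the gripper's body (76 mm by 85 mm) begins 54 mm behind the grasp point. The pads swing forward as they close: fully open they stand 13 mm farther back than shut.
Start: joints at [-1.415, 0.207, 1.542, -0, 1.393, -0.15], TCP at [0.173, -0.548, 0.231] pointing down, gripper open.
Joint ranges: [-2.73, 2.73], [-0.86, 2.22], [0.23, 2.46], [-1.11, 4.25], [0.08, 2.63], [-2.82, 2.82]. Speed limits (rad/s): [2.79, 2.79, 3.14, 3.14, 3.14, 3.14].

INTERFACE

Orientations are given as a unit quaternion [x, y, z, w].
In Python, from cell import ctrl, vision gives the robot as it stands. The module is installed in compiled form; this text tells all that it offers.
- The arm moves only by the tool play_rows, never from a script. Its argument "commands" is a list of rows, each a list of 7 numbers: the shift along the tool's x, y, z in m, then the turn, a rotation vector about the tool's x, y, z in degrees, then the finger opening in m, from 0 to 0.0854. In form: [[tx, ty, tz, rx, ry, rz, gripper], ...]. A call has 1 to 5 rows; each row is the pose to reach, as a shift and turn from the pose measured when the call began, along the tool's axes at that moment; what a row does not reach only later rows make up. A row lasts 1/8 s, in which the tool goes at most 62.5 mm and 10.7 degrees, less where a joint would pass 70% of its speed; a pose out of reach is approached as far as the arm can. A call with a gripper value outside its range is refused whole. The fingers move at their own pace and stop on an object; "squeeze" is the grip in N (left out, the last holds). Time passes only in rows, so rows that repeat a pose let the fingers close. It gives the time, the measured TCP pose, the force and the opening at its end, in the units of the state.
- ctrl.sense(): the state, without advancing time (a new reading comes with each control period).
- vision.snapshot(name): name is "scene" or "side" or "wrist"; returns a dict with "color" (384x512x3 uint8, red, green, blue), "intrinsics" (3x3 intrinsics, pixels), "R" (3x3) and "t" (3): a world point X has camera coordinates R X + t. Camera axes: x right, y down, z forward; pixel columns grow to the right and rows downward; lengths in m; the calibration is good to about 2 mm. A picture is of the moment at which its call begins. There is no depth.
- ctrl.hand_in(): hands the job in, once; it reports no verdict.
The state is a dict: "clock": time; "qpos": joint angles; "dq": joint speeds; "effort": joint torques, N m; "ee_pos": TCP position; "tcp_rot": TCP orientation; "contact_force": force on the tool from outside, world axes, zero at the start; "torque": the same for the moment, N m; "gripper_width": finger opening in m.
Only numpy, scipy, OpenCV 4.12 (cv2) and the standard library are available. Lean on these libraries where they do the work, as an engineer would, in place of code of your own. Each camera call takes 0.05 s, during which the arm holds its last target.

TASK

Take the spent filter cartridges out of the espresso machine's water filter: first turn the blue isolator knob clockwise until it clicks over to bypass, then release the pressure by pushing the red vent knob down and screwing it clockwise fully in. Only then twist each spent cartridge anticlockwise past its stop, lift it out of its well and put it into the black tub, which stays standing on the counter; there may be two or three cartridges. Leave the isolator on bypass and the vent screwed in, and do not disturb the pitcher, cup, tamper or portafilter.

Things in the scene. Friction and masses are not known exactly. Their poses are not given: they have to be found in the camera images.
- block: White water-filter block bolted to the counter, 220 (x) x 310 (y) x 70 mm high. Origin: centre of its underside; z up; x points from the front row (isolator at -55, -60 mm; vent at -55, 60 mm) to the rear row of three wells. Beside each well two dark steel claws (on its block +y and -y sides, 19.5 mm above the top face) hook over the cartridge's lugs.
- well0 (a point): Mouth of the first well (39 mm square, through hole) in the block's top face, at block (45, -95, 70) mm; axes as the block.
- well1 (a point): Mouth of the middle well, block (45, 0, 70) mm.
- well2 (a point): Mouth of the last well, block (45, 95, 70) mm.
- isolator (a joint): Angle of the blue isolator knob, rad, growing CLOCKWISE seen from above: 0 = on filter, 1.05 = on bypass (both hard stops). It is sprung to snap to whichever end is nearer: the detent's top is at 0.53, peak torque about 0.1 Nm.
- isolator_grip (a point): Grip point of the blue isolator knob, on its axis, 115 mm above the counter; turns with the knob. The grip is an upright bar 42 mm long along this point's x axis, 12 mm thick along y, from 21 mm below to 13 mm above this point, on a disc 44 mm across.
- vent (a joint): Angle of the red vent screw-knob, rad, growing CLOCKWISE seen from above (screwing in): 0 = out, 2.4 = fully in (hard stop). While the knob is up it is blocked at about 0.3 rad; only when it has been pushed down at least 9 mm does the thread catch (past about 0.45 rad) and then it stays down by itself and goes 1.8 mm further down per rad. Needs under 0.2 Nm.
- vent_press (a joint): How far the red vent knob is down, m: 0 = up (sprung, 3 N preload, 0.4 N/mm), about 0.012 when screwed fully in, 0.016 at most.
- vent_grip (a point): Grip point of the red vent knob, on its axis, 128 mm above the counter when the knob is up; turns and sinks with the knob. The same 42 x 12 mm upright bar along this point's x axis, 12 mm thick along y, from 21 mm below to 13 mm above this point.
- tub: Loose black open tub for spent cartridges, 220 (x) x 170 (y) x 60 mm, walls and floor 5 mm, 0.8 kg, standing on the counter. Origin: centre of its underside, z up.
- pitcher: Steel milk pitcher 84 mm across, 110 mm high; origin at the centre of its underside. Not to be disturbed.
- cup: White cup 80 mm across, 65 mm high; origin at the centre of its underside. Not to be disturbed.
- tamper: Coffee tamper 58 mm across, 92 mm high; origin at the centre of its underside. Not to be disturbed.
- portafilter: Portafilter lying on the counter, head 70 mm across and 34 mm high with a black handle 130 mm long along its y; origin at the centre of the head's underside. Not to be disturbed.
- cart0: Spent filter cartridge, about 0.22 kg, 115 mm tall: white cylinder 36 mm across, 83 mm long, amber band; two orange lugs (54 mm over the tips, 10 mm wide, 58 to 66 mm up); orange grip bar on top, 40 mm long, 12 mm thick, 81 to 115 mm up. Lugs and bar run along its x. Origin: centre of its underside, z up the cartridge. In any of the wells, or absent (None).
- cart0_mid (a point): Point on the axis of cart0, 45 mm above its underside. Locked in the well, its x runs along block y or up to 0.2 rad anticlockwise of that. Turned anticlockwise from above it passes a small sprung plunger about 35 degrees on; from 60 to 90 degrees (stop; x along block x) the lugs are clear of the claws and it lifts straight out (65 mm clears the top face, 80 mm the claws).
- cart0_grip (a point): Grip point on the axis of cart0, in its orange bar, 102 mm above its underside (114 mm above the counter in the well); axes as the cartridge.
- cart1: Spent filter cartridge, about 0.22 kg, 115 mm tall: white cylinder 36 mm across, 83 mm long, amber band; two orange lugs (54 mm over the tips, 10 mm wide, 58 to 66 mm up); orange grip bar on top, 40 mm long, 12 mm thick, 81 to 115 mm up. Lugs and bar run along its x. Origin: centre of its underside, z up the cartridge. In any of the wells, or absent (None).
- cart1_mid (a point): Point on the axis of cart1, 45 mm above its underside. Locked in the well, its x runs along block y or up to 0.2 rad anticlockwise of that. Turned anticlockwise from above it passes a small sprung plunger about 35 degrees on; from 60 to 90 degrees (stop; x along block x) the lugs are clear of the claws and it lifts straight out (65 mm clears the top face, 80 mm the claws).
- cart1_grip (a point): Grip point on the axis of cart1, in its orange bar, 102 mm above its underside (114 mm above the counter in the well); axes as the cartridge.
- cart2: Spent filter cartridge, about 0.22 kg, 115 mm tall: white cylinder 36 mm across, 83 mm long, amber band; two orange lugs (54 mm over the tips, 10 mm wide, 58 to 66 mm up); orange grip bar on top, 40 mm long, 12 mm thick, 81 to 115 mm up. Lugs and bar run along its x. Origin: centre of its underside, z up the cartridge. In any of the wells, or absent (None).
- cart2_mid (a point): Point on the axis of cart2, 45 mm above its underside. Locked in the well, its x runs along block y or up to 0.2 rad anticlockwise of that. Turned anticlockwise from above it passes a small sprung plunger about 35 degrees on; from 60 to 90 degrees (stop; x along block x) the lugs are clear of the claws and it lifts straight out (65 mm clears the top face, 80 mm the claws).
- cart2_grip (a point): Grip point on the axis of cart2, in its orange bar, 102 mm above its underside (114 mm above the counter in the well); axes as the cartridge.
There are look-alikes about, which are no part of the job. What is shaped like the cart0 but green is not meant.

How it is judged:
By the outcome, as a careful person would: the job done as asked, in the order asked, and still so for the second after the job is handed in, with the robot touching nothing.
Of cart0, cart1, cart2 only 2 to 3 are there at a start; the rules pass over those that are not, and their reading is None.
At some moment in a run one of tub may be knocked a few centimetres aside while the robot is not near it.
Once in a run the grip may slacken for a moment while it holds something.
It also fails if it takes over 210 s, if anything falls off the work surface, if the arm or the gripper's body presses on something with over 40 N, if the wrist force passes 120 N, or if a joint passes its speed limit or range.

## Working session

There is one attempt and no reset: what is moved stays moved. The work goes in short steps, Python scripts to look and compute and a tool call to move; the robot and the scene stay as the last step left them, time stands still between calls to the robot, and variables do not carry over. Pictures are saved under pics/ and viewed, and the job is handed in when it is done.

Besides the shell and the picture viewer there is one more tool, called after "Emit:" by a JSON object that holds its "api" and its "payload", one argument or row to a line. play_rows: Moves the arm, as the interface text tells. Its arguments: {"type":"object","properties":{"commands":{"type":"array","items":{"type":"array","items":{"type":"number"}}},"squeeze":{"type":"number"}},"required":["commands"]}

```bash
mkdir -p pics; ls
python3 - <<'E'
from cell import ctrl, vision
import cv2
s=ctrl.sense(); print(s)
for n in ["scene","side","wrist"]:
    d=vision.snapshot(n); cv2.imwrite(f"pics/{n}0.png",d["color"][:,:,::-1]); print(n,d["intrinsics"],d["R"],d["t"])
E
```

```text
pics
{'clock': 0.0, 'qpos': array([-1.41554764e+00,  2.07465641e-01,  1.54298639e+00,  6.91797464e-06,
        1.39352806e+00, -1.50468823e-01]), 'dq': array([-0.00093026,  0.0003247 , -0.00187025, -0.001039  ,  0.00024305,
       -0.00053257]), 'effort': array([-7.33607249e-04, -3.83036613e+01, -2.91597480e+01, -2.21856235e-04,
        1.05236584e-02,  4.89653704e-07]), 'ee_pos': array([ 0.17294817, -0.54755411,  0.23008449]), 'tcp_rot': array([-0.10766613,  0.69970546, -0.69801727,  0.10766691]), 'contact_force': array([ 0.79129517, -0.81000472,  0.83099382]), 'torque': array([ 0.01283384, -0.03429635, -0.00512156]), 'gripper_width': 0.08561050491045104}
scene [[380.37549496   0.         253.46698743]
 [  0.         380.37549496 193.19622316]
 [  0.           0.           1.        ]] [[ 0.49038685  0.87149176 -0.00477998]
 [ 0.66620632 -0.37839787 -0.64263846]
 [-0.56186286  0.311957   -0.76615466]] [-0.32571421 -0.26917986  1.44288369]
side [[454.2408929    0.         258.2870952 ]
 [  0.         454.2408929  188.40191366]
 [  0.           0.           1.        ]] [[-0.83119642 -0.55572402  0.01683215]
 [-0.35191998  0.50244632 -0.78974681]
 [ 0.43042402 -0.6623583  -0.61320196]] [0.47314792 0.24973878 1.08912101]
wrist [[343.48060507   0.         257.98307807]
 [  0.         343.48060507 186.8197592 ]
 [  0.           0.           1.        ]] [[ 0.30080531 -0.95368208 -0.00258164]
 [-0.91094553 -0.28812478  0.2952327 ]
 [-0.28230197 -0.08645583 -0.95542189]] [-0.57367501 -0.03767298  0.38014864]
```

View pics/scene0.png

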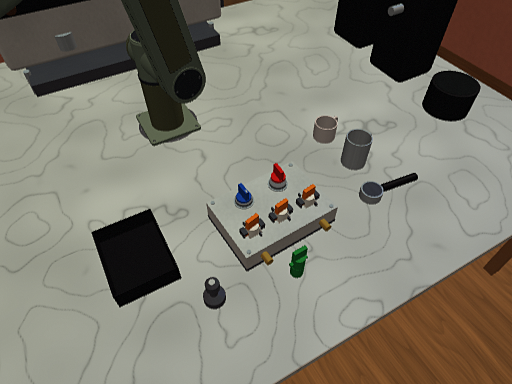

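View pics/side0.png

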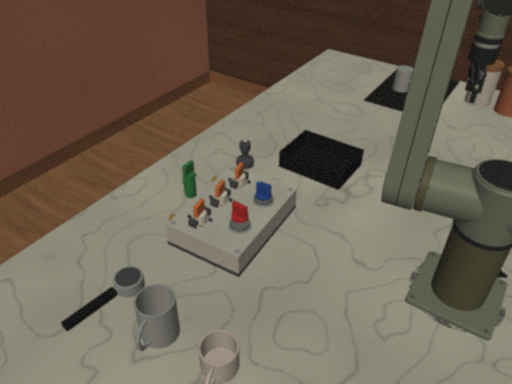

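View pics/wrist0.png

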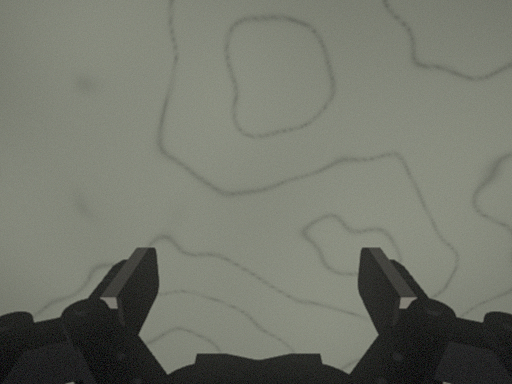

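Three orange cartridges sit in the wells: scene (252,225), (281,209), (309,195). The green look-alike stands at (298,262). The blue knob is at (243,195), the red at (278,177) and the tub at (137,257). Next I segment these by colour.

```bash
cat > h.py <<'E'
import numpy as np, cv2, colorsys
from cell import ctrl, vision
from scipy.spatial.transform import Rotation as Ro
def ray(d,u,v):
    K=d["intrinsics"];R=d["R"];c=-R.T@d["t"]
    r=R.T@np.linalg.solve(K,np.array([u,v,1.0]));return c,r/np.linalg.norm(r)
def onplane(d,u,v,z):
    c,r=ray(d,u,v);return c+r*(z-c[2])/r[2]
def tri(d1,p1,d2,p2):
    c1,r1=ray(d1,*p1);c2,r2=ray(d2,*p2)
    A=np.stack([r1,-r2],1);s=np.linalg.lstsq(A,c2-c1,rcond=None)[0]
    a=c1+r1*s[0];b=c2+r2*s[1];return (a+b)/2,np.linalg.norm(a-b)
def proj(d,X):
    p=d["intrinsics"]@(d["R"]@np.asarray(X)+d["t"]);return p[:2]/p[2]
RNG={"blue":((100,120,60),(130,255,255)),"orange":((5,150,110),(18,255,255)),"red":((172,150,80),(180,255,255)),"red2":((0,190,80),(4,255,255)),"green":((50,120,40),(80,255,255))}
def mask(d,c):
    h=cv2.cvtColor(d["color"],cv2.COLOR_RGB2HSV)
    m=cv2.inRange(h,*RNG[c])
    if c=="red": m|=cv2.inRange(h,*RNG["red2"])
    return m
def blobs(d,c,amin=25):
    n,l,st,ce=cv2.connectedComponentsWithStats(mask(d,c))
    return [(ce[i].round(1),int(st[i,4]),st[i,:4].tolist()) for i in range(1,n) if st[i,4]>=amin]
E
python3 - <<'E'
from h import *
for n in ["scene","side"]:
    d=vision.snapshot(n)
    for c in ["blue","red","orange","green"]:print(n,c,blobs(d,c))
    x,y=(190,150) if n=="scene" else (150,130)
    cv2.imwrite(f"pics/{n}_crop1.png",cv2.resize(d["color"][y:y+130,x:x+170,::-1],None,fx=4.5,fy=4.5,interpolation=cv2.INTER_CUBIC))
E
```

```text
scene blue [(array([241.7, 187.4]), 44, [238, 183, 9, 11]), (array([242.5, 197. ]), 91, [236, 190, 15, 13])]
scene red [(array([276.5, 174. ]), 110, [271, 164, 13, 18])]
scene orange [(array([308.9, 187.9]), 48, [303, 184, 13, 9]), (array([280.9, 202.6]), 52, [275, 198, 13, 10]), (array([251.7, 217.8]), 56, [245, 213, 14, 11]), (array([481.3, 288.5]), 2172, [436, 247, 76, 105]), (array([416.5, 344.7]), 6713, [326, 288, 186, 96]), (array([492.5, 316.9]), 214, [470, 295, 42, 46]), (array([501.7, 346.1]), 50, [490, 334, 22, 24]), (array([412., 364.]), 200, [393, 341, 35, 43]), (array([382.6, 361.3]), 40, [375, 351, 18, 23]), (array([315.7, 374.8]), 706, [286, 357, 57, 27]), (array([362.4, 379.9]), 35, [360, 375, 7, 9])]
scene green [(array([297.8, 261.5]), 329, [289, 245, 18, 33])]
side blue [(array([262.8, 191.3]), 217, [256, 183, 15, 18])]
side red [(array([238.9, 211.9]), 101, [233, 202, 14, 20])]
side orange [(array([508.2, 108.7]), 61, [503, 101, 9, 15]), (array([238. , 169.6]), 61, [235, 163, 8, 16]), (array([218.6, 187.3]), 61, [216, 180, 8, 17]), (array([197.2, 207.4]), 75, [194, 199, 10, 18])]
side green [(array([188.9, 180.2]), 293, [184, 162, 11, 35])]
```

View pics/scene_crop1.png

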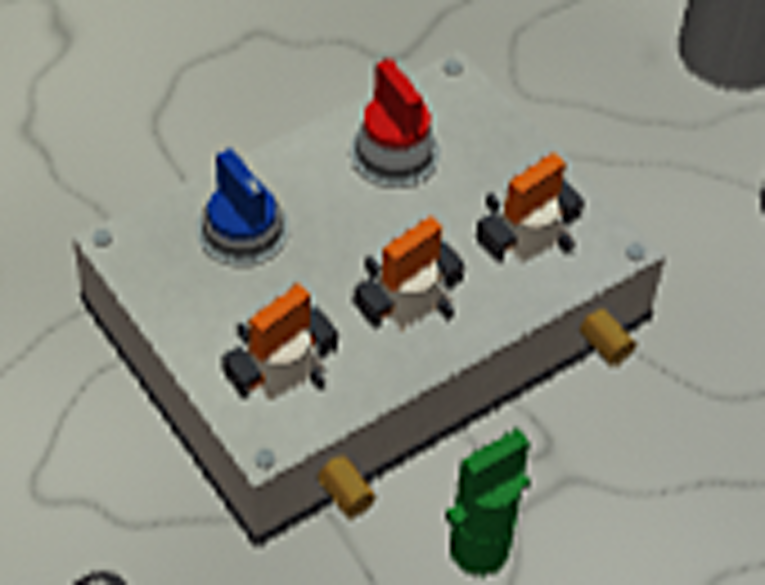

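View pics/side_crop1.png

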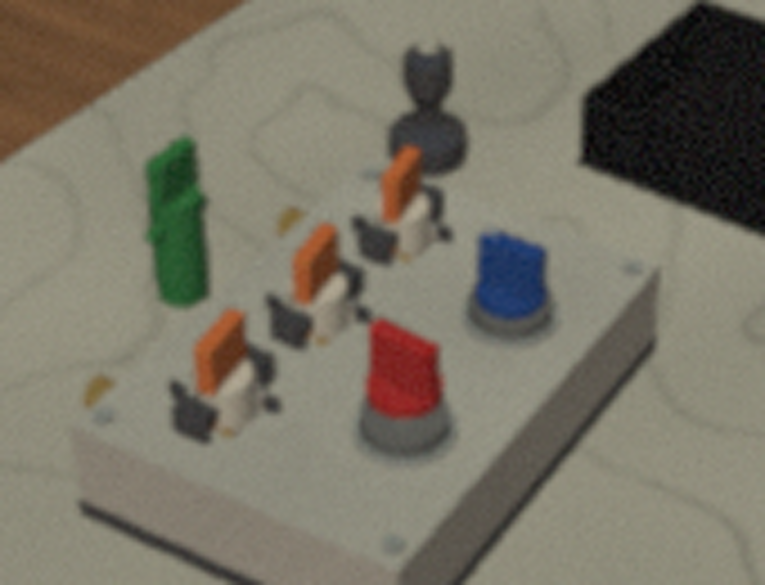

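Run:
```python
from h import *
S=vision.snapshot("scene");D=vision.snapshot("side")
print("corners top", [onplane(S,190+a/4.5,150+b/4.5,.07).round(4) for a,b in [(75,243),(258,488),(663,260)]])
print("bolts", [onplane(S,190+a/4.5,150+b/4.5,.072).round(4) for a,b in [(103,238),(265,459),(635,252),(453,68)]])
print("bolts side", [onplane(D,150+a/4.5,130+b/4.5,.072).round(4) for a,b in [(632,268),(372,175),(105,416),(394,545)]])
so=[(251.7,217.8),(280.9,202.6),(308.9,187.9)];do=[(238,169.6),(218.6,187.3),(197.2,207.4)]
for a,b in zip(so,do):print("or",*tri(S,a,D,b),onplane(S,*a,.116).round(4),onplane(D,*b,.112).round(4))
print("blue",tri(S,(242.2,193.8),D,(262.8,191.3)),"red",tri(S,(276.5,174),D,(238.9,211.9)),"green",tri(S,(297.8,261.5),D,(188.9,180.2)))
# tub: dark mask
for n,d in (("S",S),("D",D)):
    m=(d["color"].max(2)<35).astype(np.uint8)
    k,l,st,ce=cv2.connectedComponentsWithStats(m)
    for i in range(1,k):
        if st[i,4]>1500:
            c=max(cv2.findContours((l==i).astype(np.uint8),0,2)[0],key=cv2.contourArea)
            print(n,ce[i].round(1),st[i].tolist(),cv2.approxPolyDP(c,5,True)[:,0].tolist())
```

```text
corners top [array([ 0.4871, -0.0551,  0.07  ]), array([ 0.7023, -0.0392,  0.07  ]), array([0.6842, 0.2642, 0.07  ])]
bolts [array([ 0.4938, -0.0382,  0.072 ]), array([ 0.6885, -0.027 ,  0.072 ]), array([0.6713, 0.2514, 0.072 ]), array([0.4772, 0.2396, 0.072 ])]
bolts side [array([ 0.4864, -0.0368,  0.072 ]), array([ 0.6787, -0.0242,  0.072 ]), array([0.6626, 0.2536, 0.072 ]), array([0.4682, 0.2424, 0.072 ])]
or [0.62575364 0.01864103 0.11658528] 0.0032189441227503286 [0.624  0.0179 0.116 ] [0.6304 0.0149 0.112 ]
or [0.62034018 0.11366874 0.11636046] 0.004046729680977998 [0.6185 0.1125 0.116 ] [0.6251 0.111  0.112 ]
or [0.61387726 0.2104185  0.11634048] 0.0031713728264694246 [0.6125 0.2095 0.116 ] [0.6185 0.2078 0.112 ]
blue (array([0.52683479, 0.0423261 , 0.09896531]), np.float64(0.00251480638599395)) red (array([0.5204243 , 0.16080682, 0.11264169]), np.float64(0.0034086918921133772)) green (array([0.76619598, 0.07535732, 0.05320719]), np.float64(0.001112769989786016))
S [166.4  32.9] [139, 0, 53, 74, 2001] [[139, 0], [169, 72], [191, 61], [169, 0]]
S [395.9  32.3] [334, 0, 124, 82, 6744] [[334, 30], [355, 46], [372, 43], [370, 61], [402, 81], [430, 68], [457, 0], [339, 0]]
S [450.3  95.1] [422, 71, 58, 50, 2140] [[439, 72], [423, 107], [442, 119], [460, 119], [479, 85], [460, 72]]
S [134.9 257.2] [92, 209, 89, 98, 5236] [[149, 209], [92, 232], [119, 306], [180, 278]]
D [320.7 158.5] [280, 131, 82, 57, 2904] [[281, 151], [280, 165], [335, 187], [361, 156], [359, 149], [306, 131]]
```

```bash
cat >> h.py <<'E'
def tool():
    s=ctrl.sense();return s,np.array(s["ee_pos"]),Ro.from_quat(s["tcp_rot"])
def goto(p,zyaw,s=None):
    """shift & rotvec(deg) in tool axes to reach TCP p, tool y down, tool z at world yaw zyaw (deg)"""
    s,p0,R0=tool()
    z=np.array([np.cos(np.radians(zyaw)),np.sin(np.radians(zyaw)),0]);y=np.array([0,0,-1.]);x=np.cross(y,z)
    Rt=Ro.from_matrix(np.stack([x,y,z],1))
    sh=R0.inv().apply(np.array(p)-p0);rv=(R0.inv()*Rt).as_rotvec(degrees=True)
    print("shift mm",(sh*1000).round(1),"rot",rv.round(1),"q6",s["qpos"][5].round(2),"F",s["contact_force"].round(1),"w",round(s["gripper_width"],4),"t",s["clock"])
def zyaw():
    s,p,R=tool();z=R.as_matrix()[:,2];return np.degrees(np.arctan2(z[1],z[0]))
E
python3 - <<'E'
from h import *
s,p,R=tool();print(R.as_matrix().round(3),zyaw())
W=vision.snapshot("wrist");c=-W["R"].T@W["t"]
print("cam in tool",R.inv().apply(c-p).round(4),(W["R"]@R.as_matrix()).round(3))
goto([.48,.045,.26],-90+3.5)
goto([.48,.045,.26],90+3.5)
E
```

```text
[[-0.954 -0.     0.301]
 [-0.301  0.    -0.954]
 [-0.    -1.    -0.   ]] -72.47945969437136
cam in tool [-7.600e-02 -1.426e-01  1.000e-04] [[ 0.     0.001  1.   ]
 [ 0.955 -0.296 -0.   ]
 [ 0.296  0.955 -0.001]]
shift mm [-471.3  -28.7 -473.3] rot [ 0. 14.  0.] q6 -0.15 F [-0.3 -0.5  0.3] w 0.0854 t 0.4
shift mm [-471.3  -28.7 -473.3] rot [   0. -166.   -0.] q6 -0.15 F [-0.3 -0.5  0.3] w 0.0854 t 0.4
```

Emit:
{"api": "play_rows", "payload": {
  "commands": [
    [-0.1, -0.02, -0.1, 0, -10, 0, 0.06],
    [-0.2, -0.028, -0.2, 0, -20, 0, 0.06],
    [-0.3, -0.028, -0.3, 0, -30, 0, 0.06],
    [-0.4, -0.028, -0.4, 0, -40, 0, 0.06],
    [-0.47, -0.028, -0.473, 0, -53, 0, 0.06]
  ]
}}

```text
clock: 1.02
ee_pos: [0.3172, -0.2701, 0.2518]
tcp_rot: [0.398, -0.584, 0.585, -0.399]
contact_force: [0.7, -1.3, 0.1]
gripper_width: 0.06
```

Run:
```python
from h import *
goto([.48,.045,.26],93.5)
```

```text
shift mm [-352.8   -8.2   36.4] rot [-0.000e+00 -1.149e+02  1.000e-01] q6 -0.54 F [ 0.7 -1.3  0.1] w 0.06 t 1.025
```

Emit:
{"api": "play_rows", "payload": {
  "commands": [
    [-0.353, -0.008, 0.036, 0, -53, 0, 0.06],
    [-0.353, -0.008, 0.036, 0, -53, 0, 0.06],
    [-0.353, -0.008, 0.036, 0, -53, 0, 0.06],
    [-0.353, -0.008, 0.036, 0, -53, 0, 0.06],
    [-0.353, -0.008, 0.036, 0, -53, 0, 0.06]
  ]
}}

```text
clock: 1.65
ee_pos: [0.4603, 0.008, 0.2594]
tcp_rot: [-0.618, 0.342, -0.344, 0.618]
contact_force: [1.5, -1.6, -0.6]
gripper_width: 0.0601
```

Run:
```python
from h import *
goto([.48,.045,.26],93.5)
```

```text
shift mm [-21.   -0.6  36.3] rot [ -0.  -61.6   0.2] q6 -0.73 F [ 1.5 -1.6 -0.6] w 0.0601 t 1.65
```

Emit:
{"api": "play_rows", "payload": {
  "commands": [
    [-0.021, 0, 0.036, 0, -53, 0, 0.06],
    [-0.021, 0, 0.036, 0, -53, 0, 0.06],
    [-0.021, 0, 0.036, 0, -53, 0, 0.06],
    [-0.021, 0, 0.036, 0, -53, 0, 0.06],
    [-0.021, 0, 0.036, 0, -53, 0, 0.06]
  ]
}}

```text
clock: 2.28
ee_pos: [0.4797, 0.045, 0.2595]
tcp_rot: [0.707, -0.028, 0.03, -0.706]
contact_force: [0.5, 0.4, 0.4]
gripper_width: 0.0599
```

Emit:
{"api": "play_rows", "payload": {
  "commands": [
    [0, 0, 0, 0, -9, 0, 0.06],
    [0, 0, 0, 0, -9, 0, 0.06]
  ]
}}

```text
clock: 2.52
ee_pos: [0.4797, 0.045, 0.2595]
tcp_rot: [0.707, 0.027, -0.025, -0.706]
contact_force: [-0.2, 0.4, -0.3]
gripper_width: 0.0597
```

Run:
```python
from h import *
goto([.48,.045,.26],93.5)
W=vision.snapshot("wrist");cv2.imwrite("pics/w1.png",W["color"][:,:,::-1])
for c in ["blue","red","orange","green"]:print(c,blobs(W,c,80))
```

```text
shift mm [ 0.3 -0.5 -0. ] rot [0.1 0.7 0.2] q6 -1.73 F [-0.2  0.4 -0.3] w 0.0597 t 2.525
blue [(array([253.1, 215. ]), 1470, [231, 191, 45, 57])]
red [(array([369.4, 218.5]), 453, [359, 199, 22, 40]), (array([396.1, 235.1]), 433, [386, 213, 21, 44])]
orange [(array([218.7, 318.7]), 523, [195, 296, 43, 33]), (array([315.1, 321.3]), 463, [294, 298, 41, 32])]
green []
```

View pics/w1.png

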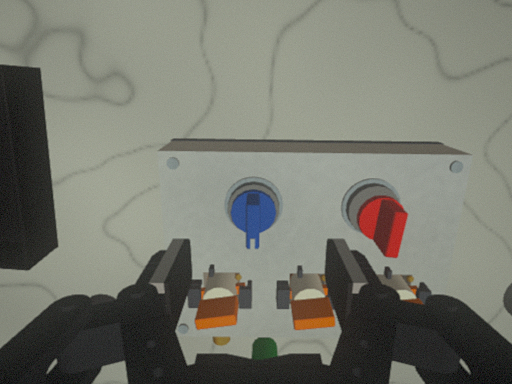

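Run:
```python
from h import *
W=vision.snapshot("wrist")
cv2.imwrite("pics/w1c.png",cv2.resize(W["color"][140:340,160:470,::-1],None,fx=2.5,fy=2.5,interpolation=cv2.INTER_CUBIC))
b=[onplane(W,u,v,.070).round(4) for u,v in [(173,163),(456,167),(183,328)]];print("bolts",b)
v=b[1]-b[0];print(np.degrees(np.arctan2(-v[0],v[1])),np.linalg.norm(v))
```

```text
bolts [array([ 0.4893, -0.0388,  0.07  ]), array([0.4731, 0.2417, 0.07  ]), array([ 0.6852, -0.0275,  0.07  ])]
3.305389255639597 0.28096741803988584
```

View pics/w1c.png

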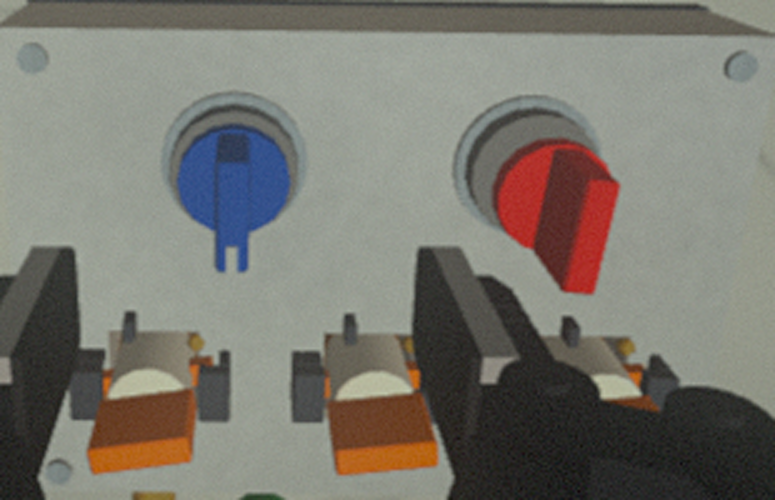

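Run:
```python
from h import *
W=vision.snapshot("wrist")
P=lambda u,v,z: onplane(W,160+u/2.5,140+v/2.5,z).round(4)
print("blue far end",P(232,272,.128),"near",P(233,136,.128), "near bottom of dark face",P(233,163,.094))
print("red top: corners",P(618,182,.141),P(600,293,.141),P(562,293,.141),P(583,178,.141))
ce=np.array([.579,.107]);a=np.radians(3.4);B=np.array([[np.cos(a),-np.sin(a)],[np.sin(a),np.cos(a)]])
for n,q,z in [("iso",(-55,-60),.128),("vent",(-55,60),.141),("w0",(45,-95),.127),("w1",(45,0),.127),("w2",(45,95),.127)]:
    w=ce+B@np.array(q)/1000;print(n,w.round(4),proj(W,[*w,z]).round(1),"crop",((proj(W,[*w,z])-[160,140])*2.5).round(0))
```

```text
blue far end [0.5475 0.0453 0.128 ] near [0.4968 0.0422 0.128 ] near bottom of dark face [0.5191 0.0432 0.094 ]
red top: corners [0.4992 0.1682 0.141 ] [0.5395 0.1702 0.141 ] [0.5405 0.1574 0.141 ] [0.4986 0.1566 0.141 ]
iso [0.5277 0.0438] [252.7 228.1] crop [232. 220.]
vent [0.5205 0.1636] [396.6 236.3] crop [592. 241.]
w0 [0.6296 0.0148] [215.2 323.4] crop [138. 458.]
w1 [0.6239 0.1097] [314.5 324.5] crop [386. 461.]
w2 [0.6183 0.2045] [413.7 325.6] crop [634. 464.]
```

Run:
```python
from h import *
goto([.5275,.0438,.150],93.4)
```

```text
shift mm [ 47.3 109.6  -4.5] rot [0.1 0.8 0.2] q6 -1.73 F [-0.6 -0.4 -0.1] w 0.06 t 2.675
```

Emit:
{"api": "play_rows", "payload": {
  "commands": [
    [0.047, 0.03, -0.0045, 0, 0.8, 0, 0.045],
    [0.047, 0.07, -0.0045, 0, 0.8, 0, 0.045],
    [0.047, 0.11, -0.0045, 0, 0.8, 0, 0.045],
    [0.047, 0.14, -0.0045, 0, 0.8, 0, 0.045],
    [0.047, 0.159, -0.0045, 0, 0.8, 0, 0.045]
  ]
}}

```text
clock: 3.3
ee_pos: [0.5262, 0.0438, 0.0986]
tcp_rot: [0.707, 0.02, -0.02, -0.706]
contact_force: [0.5, 0.2, 0.8]
gripper_width: 0.0447
```

Run:
```python
from h import *
goto([.5275,.0438,.100],93.4)
W=vision.snapshot("wrist");cv2.imwrite("pics/w2.png",W["color"][:,:,::-1])
```

```text
shift mm [ 1.3 -1.4 -0.1] rot [ 0.1 -0.1 -0. ] q6 -1.71 F [0.5 0.2 0.8] w 0.0447 t 3.3
```

View pics/w2.png

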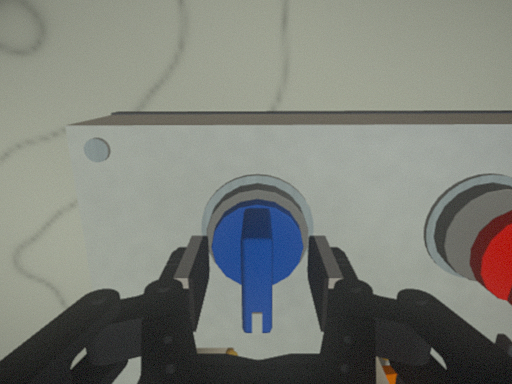

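The blue bar (257,270) lies midway between the pads at columns 208 and 308, so I close on it.

Emit:
{"api": "play_rows", "payload": {
  "commands": [
    [0.001, -0.001, 0, 0, 0, 0, 0.0],
    [0.001, -0.001, 0, 0, 0, 0, 0.0],
    [0.001, -0.001, 0, 0, 0, 0, 0.0],
    [0.001, -0.001, 0, 0, 0, 0, 0.0]
  ],
  "squeeze": 40
}}

```text
clock: 3.85
ee_pos: [0.5262, 0.0434, 0.0983]
tcp_rot: [0.707, 0.019, -0.021, -0.706]
contact_force: [-0.2, -3.3, 0.0]
gripper_width: 0.0112
```

Emit:
{"api": "play_rows", "payload": {
  "commands": [
    [0, 0, 0, 0, 8, 0, 0.0],
    [0, 0, 0, 0, 16, 0, 0.0],
    [0, 0, 0, 0, 24, 0, 0.0],
    [0, 0, 0, 0, 32, 0, 0.0],
    [0, 0, 0, 0, 40, 0, 0.0]
  ]
}}

```text
clock: 4.47
ee_pos: [0.5263, 0.0437, 0.0984]
tcp_rot: [0.671, -0.225, 0.224, -0.67]
contact_force: [0.9, -0.5, -2.6]
gripper_width: 0.0111
```

Run:
```python
from h import *
goto([.5275,.0438,.100],93.4-60.2);print(ctrl.sense()["torque"],zyaw())
```

```text
shift mm [ 0.9 -1.6  0.8] rot [ 0.1 19.8 -0. ] q6 -1.0 F [ 0.9 -0.5 -2.6] w 0.0111 t 4.475
[-0.08493433 -0.15156079 -0.02793215] 52.985485292734104
```

Emit:
{"api": "play_rows", "payload": {
  "commands": [
    [0, 0, 0, 0, 8, 0, 0.0],
    [0, 0, 0, 0, 16, 0, 0.0],
    [0, 0, 0, 0, 20, 0, 0.0],
    [0, 0, 0, 0, 22, 0, 0.0],
    [0, 0, 0, 0, 22, 0, 0.0]
  ]
}}

```text
clock: 5.1
ee_pos: [0.5264, 0.0437, 0.0984]
tcp_rot: [0.617, -0.348, 0.347, -0.615]
contact_force: [1.8, -0.5, -3.3]
gripper_width: 0.0116
```

Run:
```python
from h import *
goto([.5275,.0438,.100],93.4-60.2);print(ctrl.sense()["torque"],zyaw())
```

```text
shift mm [ 0.5 -1.6  0.9] rot [ 0.1 -2.1  0. ] q6 -0.62 F [ 1.8 -0.5 -3.3] w 0.0116 t 5.1
[-0.12141692 -0.3320812   1.13408254] 31.146383438794178
```

The knob is against its stop: the torque about z rose to 1.1 Nm. I back off, open and lift.

Emit:
{"api": "play_rows", "payload": {
  "commands": [
    [0, 0, 0, 0, -2, 0, 0.0],
    [0, 0, 0, 0, -2, 0, 0.045],
    [0, 0, 0, 0, -2, 0, 0.045],
    [0, -0.03, 0, 0, -2, 0, 0.045],
    [0, -0.09, 0, 0, -2, 0, 0.045]
  ]
}}

```text
clock: 5.72
ee_pos: [0.5241, 0.0442, 0.1867]
tcp_rot: [0.623, -0.339, 0.334, -0.62]
contact_force: [0.7, -0.5, 0.1]
gripper_width: 0.0453
```

Run:
```python
from h import *
goto([.5195,.1633,.19],92.5)
W=vision.snapshot("wrist");cv2.imwrite("pics/w3.png",W["color"][:,:,::-1])
```

```text
shift mm [-102.3   -3.3   61.2] rot [  0.2 -59.4  -0.4] q6 -0.66 F [ 0.7 -0.5  0.1] w 0.0453 t 5.725
```

View pics/w3.png

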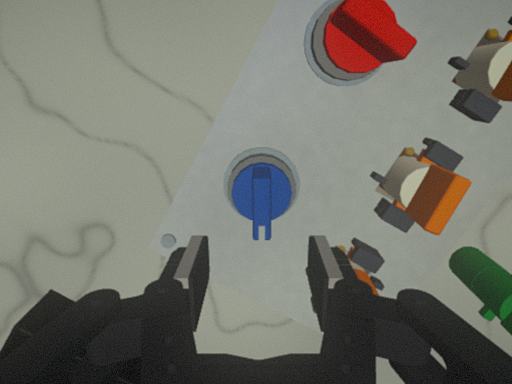

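The blue bar (262,205) stayed on bypass, at 60° to the block. The vent is next.

Emit:
{"api": "play_rows", "payload": {
  "commands": [
    [-0.05, -0.003, 0.03, 0, -10, 0, 0.045],
    [-0.102, -0.003, 0.061, 0, -20, 0, 0.045],
    [-0.102, -0.003, 0.061, 0, -30, 0, 0.045],
    [-0.102, -0.003, 0.061, 0, -40, 0, 0.045],
    [-0.102, -0.003, 0.061, 0, -50, 0, 0.045]
  ]
}}

```text
clock: 6.4
ee_pos: [0.5265, 0.1632, 0.2012]
tcp_rot: [0.706, -0.036, 0.045, -0.706]
contact_force: [-0.1, 0.1, 0.7]
gripper_width: 0.0449
```

Run:
```python
from h import *
goto([.52,.1633,.112],92.5)
W=vision.snapshot("wrist");cv2.imwrite("pics/w4.png",W["color"][:,:,::-1])
```

```text
shift mm [-7.6 89.1 -0.7] rot [ 0.  -9.   0.7] q6 -1.31 F [-0.1  0.1  0.7] w 0.0449 t 6.4
```

View pics/w4.png

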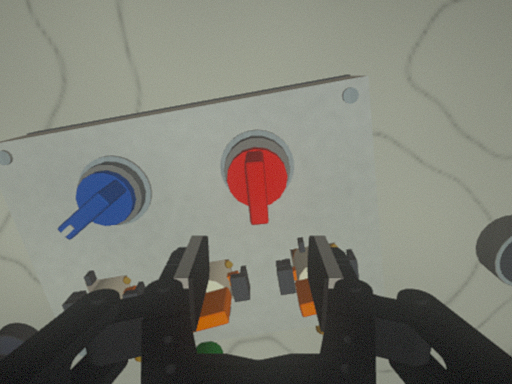

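Run:
```python
from h import *
W=vision.snapshot("wrist")
m=mask(W,"red");cv2.imwrite("pics/w4c.png",cv2.resize(W["color"][120:240,200:320,::-1],None,fx=5,fy=5,interpolation=cv2.INTER_CUBIC))
```

```text
(no output)
```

View pics/w4c.png

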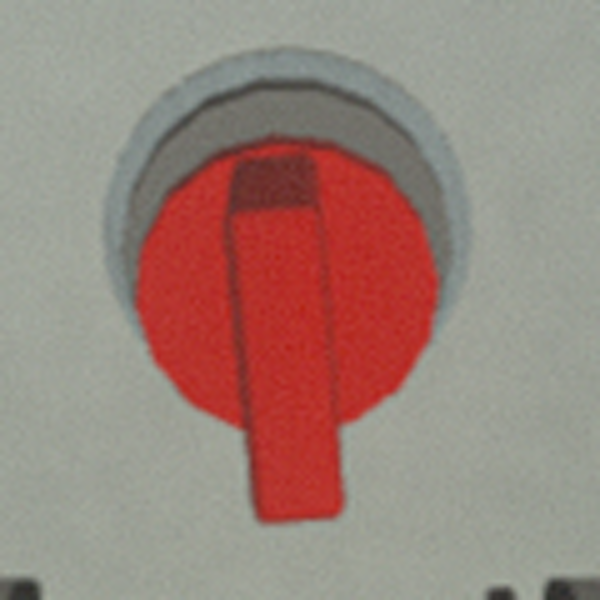

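Run:
```python
from h import *
W=vision.snapshot("wrist")
P=lambda u,v,z: onplane(W,200+u/5,120+v/5,z)
c=[P(231,213,.141),P(320,207,.141),P(341,517,.141),P(260,522,.141)]
a=(c[0]+c[1])/2;b=(c[2]+c[3])/2;print((a+b)/2,np.linalg.norm(b-a),np.degrees(np.arctan2(*(b-a)[1::-1])), np.linalg.norm(c[0]-c[1]))
goto([*((a+b)/2)[:2],.112],90+np.degrees(np.arctan2(*(b-a)[1::-1])))
```

```text
[0.51973732 0.16384637 0.141     ] 0.040737664647163815 -2.5724319407346723 0.010763679728818542
shift mm [-8.  89.   0.2] rot [ 0.  -4.5  0.7] q6 -1.3 F [-0.4  0.3 -0.3] w 0.045 t 6.55
```

Emit:
{"api": "play_rows", "payload": {
  "commands": [
    [-0.007, 0.02, 0, 0, -6, 0, 0.045],
    [-0.007, 0.045, 0, 0, -6, 0, 0.045],
    [-0.007, 0.07, 0, 0, -6, 0, 0.045],
    [-0.007, 0.089, 0, 0, -6, 0, 0.045],
    [-0.007, 0.089, 0, 0, -6, 0, 0.045]
  ]
}}

```text
clock: 7.18
ee_pos: [0.5192, 0.1632, 0.1104]
tcp_rot: [0.708, -0.005, 0.01, -0.706]
contact_force: [-0.3, 0.5, 0.8]
gripper_width: 0.0449
```

Emit:
{"api": "play_rows", "payload": {
  "commands": [
    [0, 0, 0, 0, 0, 0, 0.0],
    [0, 0, 0, 0, 0, 0, 0.0],
    [0, 0, 0, 0, 0, 0, 0.0],
    [0, 0, 0, 0, 0, 0, 0.0]
  ],
  "squeeze": 60
}}

```text
clock: 7.68
ee_pos: [0.5199, 0.1631, 0.1114]
tcp_rot: [0.708, -0.004, 0.011, -0.706]
contact_force: [-0.4, -1.9, 2.3]
gripper_width: 0.0111
```

Run:
```python
from h import *
goto([.5197,.1637,.112],90);print(ctrl.sense()["torque"])
```

```text
shift mm [-0.2 -0.6  0.6] rot [ 0.1 -1.2  0.6] q6 -1.4 F [-0.4 -1.9  2.3] w 0.0111 t 7.675
[-0.23370902  0.0673022  -0.03924141]
```

Now I push down 11 mm and then screw.

Emit:
{"api": "play_rows", "payload": {
  "commands": [
    [0, 0.004, 0, 0, 0, 0, 0.0],
    [0, 0.008, 0, 0, 0, 0, 0.0],
    [0, 0.011, 0, 0, 0, 0, 0.0],
    [0, 0.011, 0, 0, 0, 0, 0.0],
    [0, 0.011, 0, 0, 6, 0, 0.0]
  ]
}}

```text
clock: 8.3
ee_pos: [0.52, 0.1631, 0.1007]
tcp_rot: [0.706, -0.042, 0.049, -0.705]
contact_force: [-1.8, -1.5, 7.1]
gripper_width: 0.0107
```

Run:
```python
from h import *
goto([.5197,.1637,.112],90);print(ctrl.sense()["torque"])
```

```text
shift mm [ -0.3 -11.3   0.6] rot [ 0.1 -7.4  0.6] q6 -1.29 F [-1.8 -1.5  7.1] w 0.0107 t 8.3
[-0.23947706  0.51971985  0.06450791]
```

Emit:
{"api": "play_rows", "payload": {
  "commands": [
    [0, 0, 0, 0, 9, 0, 0.0],
    [0, 0, 0, 0, 18, 0, 0.0],
    [0, 0, 0, 0, 27, 0, 0.0],
    [0, 0.0005, 0, 0, 36, 0, 0.0],
    [0, 0.0005, 0, 0, 45, 0, 0.0]
  ]
}}

```text
clock: 8.93
ee_pos: [0.5198, 0.1627, 0.1004]
tcp_rot: [-0.633, 0.31, -0.317, 0.634]
contact_force: [-2.7, -2.2, 7.0]
gripper_width: 0.0109
```

Emit:
{"api": "play_rows", "payload": {
  "commands": [
    [0, 0, 0, 0, 9, 0, 0.0],
    [0, 0, 0, 0, 18, 0, 0.0],
    [0, 0.0005, 0, 0, 27, 0, 0.0],
    [0, 0.001, 0, 0, 36, 0, 0.0],
    [0, 0.001, 0, 0, 45, 0, 0.0]
  ]
}}

```text
clock: 9.55
ee_pos: [0.5194, 0.1625, 0.0996]
tcp_rot: [0.463, -0.53, 0.536, -0.466]
contact_force: [-3.1, -2.3, 7.9]
gripper_width: 0.0112
```

Run:
```python
from h import *
goto([.5197,.1637,.112],90-137.5);print(ctrl.sense()["torque"],zyaw())
```

```text
shift mm [ -1.2 -12.4   0.2] rot [-0.5 39.6 -0. ] q6 0.29 F [-3.1 -2.3  7.9] w 0.0112 t 9.55
[-0.41926579  0.68817026 -0.01806242] -7.918751996423115
```

Emit:
{"api": "play_rows", "payload": {
  "commands": [
    [0, 0, 0, 0, 9, 0, 0.0],
    [0, 0.0005, 0, 0, 18, 0, 0.0],
    [0, 0.0005, 0, 0, 27, 0, 0.0],
    [0, 0.001, 0, 0, 36, 0, 0.0],
    [0, 0.001, 0, 0, 38, 0, 0.0]
  ]
}}

```text
clock: 10.18
ee_pos: [0.5191, 0.1626, 0.0989]
tcp_rot: [0.264, -0.653, 0.658, -0.267]
contact_force: [-2.4, -0.6, 7.5]
gripper_width: 0.0109
```

Run:
```python
from h import *
goto([.5197,.1637,.112],90-137.5);print(ctrl.sense()["torque"],zyaw())
```

```text
shift mm [ -1.2 -13.1  -0.2] rot [-0.5  1.6 -0.1] q6 0.95 F [-2.4 -0.6  7.5] w 0.0109 t 10.175
[-0.15635276  0.80206975  0.56247688] -45.93287873585257
```

Emit:
{"api": "play_rows", "payload": {
  "commands": [
    [0, 0, 0, 0, 2, 0, 0.0],
    [0, 0, 0, 0, 4, 0, 0.0],
    [0, 0, 0, 0, 4, 0, 0.0]
  ]
}}

```text
clock: 10.55
ee_pos: [0.5191, 0.1627, 0.0993]
tcp_rot: [0.242, -0.661, 0.666, -0.246]
contact_force: [-2.8, -0.8, 7.2]
gripper_width: 0.0111
```

Run:
```python
from h import *
goto([.5197,.1637,.112],90-137.5);print(ctrl.sense()["torque"],zyaw())
```

```text
shift mm [ -1.2 -12.7  -0.2] rot [-0.5 -2.1 -0.1] q6 1.02 F [-2.8 -0.8  7.2] w 0.0111 t 10.55
[-0.20353048  0.62972814  1.46611446] -49.61760350499466
```

At the hard stop (1.47 Nm). I release with a slight turn back to unload it, and lift.

Emit:
{"api": "play_rows", "payload": {
  "commands": [
    [0, 0, 0, 0, -3, 0, 0.0],
    [0, 0, 0, 0, -3, 0, 0.045],
    [0, 0, 0, 0, -3, 0, 0.045],
    [0, -0.04, 0, 0, -3, 0, 0.045],
    [0, -0.1, 0, 0, -3, 0, 0.045]
  ]
}}

```text
clock: 11.18
ee_pos: [0.5162, 0.1629, 0.1972]
tcp_rot: [0.262, -0.655, 0.659, -0.26]
contact_force: [1.7, 0.5, 0.2]
gripper_width: 0.0448
```

Run:
```python
from h import *
W=vision.snapshot("wrist");cv2.imwrite("pics/w5.png",W["color"][:,:,::-1])
S=vision.snapshot("scene");cv2.imwrite("pics/s5.png",S["color"][:,:,::-1])
goto([.570,.0115,.24],3.4)
```

```text
shift mm [ 70.5 -31.7 143.5] rot [ -1.3 -50.1  -0.3] q6 0.97 F [0.6 0.3 0.5] w 0.0446 t 11.275
```

View pics/w5.png

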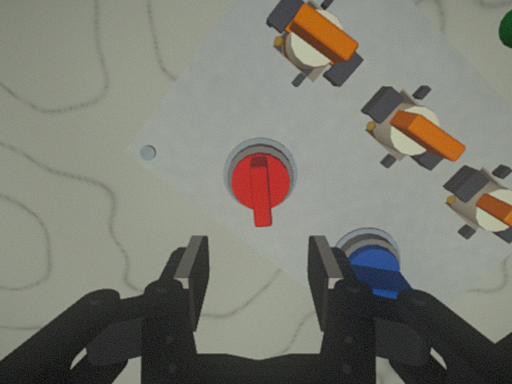

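View pics/s5.png

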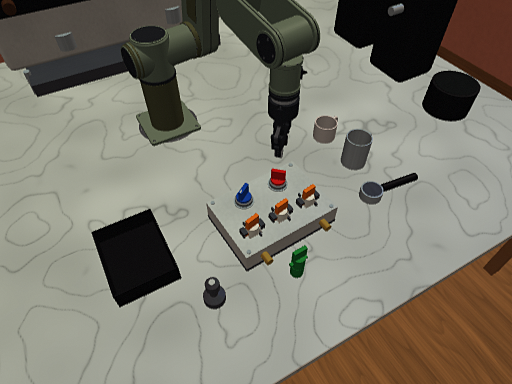

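The vent stays down and turned, with its red bar at (262,190) in line with the jaws. Cartridge in well0 next.

Run:
```python
from h import *
goto([.629,.045,.24],3.4)
```

```text
shift mm [  4.6 -30.5 159.6] rot [ -1.3 -50.1  -0.3] q6 0.97 F [0.6 0.3 0.5] w 0.0446 t 11.275
```

Emit:
{"api": "play_rows", "payload": {
  "commands": [
    [0, -0.03, 0.03, -1, -10, 0, 0.045],
    [0.002, -0.03, 0.08, -1, -20, 0, 0.045],
    [0.004, -0.03, 0.12, -1, -30, 0, 0.045],
    [0.005, -0.03, 0.16, -1, -40, 0, 0.045],
    [0.005, -0.03, 0.16, -1, -50, 0, 0.045]
  ]
}}

```text
clock: 11.9
ee_pos: [0.6305, 0.0418, 0.2381]
tcp_rot: [-0.512, 0.484, -0.486, 0.517]
contact_force: [0.1, 0.5, 0.2]
gripper_width: 0.045
```

Run:
```python
from h import *
W=vision.snapshot("wrist");cv2.imwrite("pics/w6.png",W["color"][:,:,::-1])
goto([.629,.045,.24],3.4)
```

```text
shift mm [-2.  -2.  -0.5] rot [-0.3  0.3 -0.2] q6 -0.14 F [-0.8 -0.1  0.1] w 0.045 t 11.95
```

View pics/w6.png

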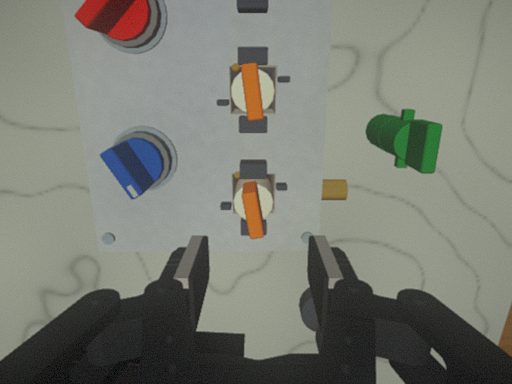

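```bash
cat >> h.py <<'E'
def bars(W,z=.127,amin=150):
    m=mask(W,"orange")
    cs=cv2.findContours(m,0,2)[0]
    for c in cs:
        if cv2.contourArea(c)<amin: continue
        r=cv2.minAreaRect(c);bx=cv2.boxPoints(r)
        P=np.array([onplane(W,u,v,z) for u,v in bx])
        e=[P[1]-P[0],P[2]-P[1]];L=[np.linalg.norm(a) for a in e];k=int(L[1]>L[0]);d=e[k]
        print("px",np.round(r[0],1),"ctr",P.mean(0).round(4),"LxW",round(max(L)*1e3,1),round(min(L)*1e3,1),"yaw",round(np.degrees(np.arctan2(d[1],d[0]))%180,1))
E
python3 - <<'E'
from h import *
W=vision.snapshot("wrist");bars(W)
cv2.imwrite("pics/w6c.png",cv2.resize(W["color"][40:250,200:310,::-1],None,fx=2.8,fy=2.8,interpolation=cv2.INTER_CUBIC))
for n,w in [("w0",[.6296,.0148]),("w1",[.6239,.1097])]: print(n,proj(W,[*w,.127]))
E
```

```text
px [252.8 211.3] ctr [0.6282 0.0197 0.127 ] LxW 47.2 11.4 yaw 102.2
px [253.3  93.2] ctr [0.6232 0.1096 0.127 ] LxW 39.1 11.0 yaw 100.8
w0 [254.27410709 217.78444181]
w1 [254.40225931  93.86241832]
```

View pics/w6c.png

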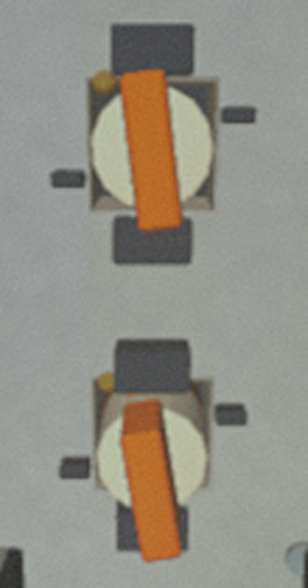

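Run:
```python
from h import *
goto([.6289,.015,.100],12)
```

```text
shift mm [ 29.2 138.   -2.5] rot [-0.3 -8.8 -0.2] q6 -0.13 F [-0.1 -0.2  0.3] w 0.045 t 12.0
```

Emit:
{"api": "play_rows", "payload": {
  "commands": [
    [0.029, 0.02, -0.0025, 0, -9, 0, 0.045],
    [0.029, 0.06, -0.0025, 0, -9, 0, 0.045],
    [0.029, 0.09, -0.0025, 0, -9, 0, 0.045],
    [0.029, 0.12, -0.0025, 0, -9, 0, 0.045],
    [0.029, 0.137, -0.0025, 0, -9, 0, 0.045]
  ]
}}

```text
clock: 12.62
ee_pos: [0.6273, 0.0159, 0.0986]
tcp_rot: [-0.548, 0.445, -0.444, 0.551]
contact_force: [-0.1, -0.4, -0.8]
gripper_width: 0.0449
```

Run:
```python
from h import *
W=vision.snapshot("wrist");cv2.imwrite("pics/w7.png",W["color"][:,:,::-1])
goto([.6289,.015,.100],12)
```

```text
shift mm [ 1.4 -3.3  2.5] rot [ 0.   0.1 -0.3] q6 -0.33 F [-1.1 -0.1 -1.1] w 0.045 t 12.675
```

View pics/w7.png

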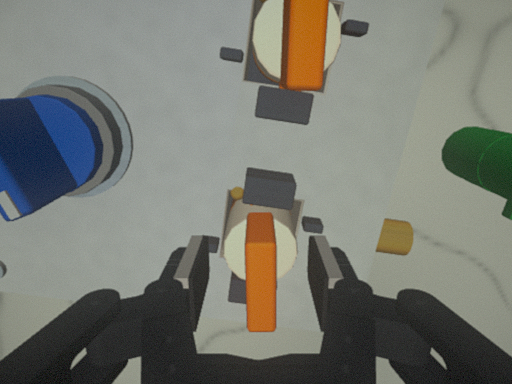

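The bar (262,270) runs parallel to the pads and sits slightly right of centre. I grip it and twist.

Emit:
{"api": "play_rows", "payload": {
  "commands": [
    [0.001, -0.002, 0.0015, 0, 0, 0, 0.03],
    [0.001, -0.002, 0.0015, 0, 0, 0, 0.0],
    [0.001, -0.002, 0.0015, 0, 0, 0, 0.0],
    [0.001, -0.002, 0.0015, 0, 0, 0, 0.0]
  ],
  "squeeze": 60
}}

```text
clock: 13.18
ee_pos: [0.6288, 0.0151, 0.1003]
tcp_rot: [-0.548, 0.445, -0.444, 0.551]
contact_force: [-0.8, -0.0, 4.4]
gripper_width: 0.0111
```

Emit:
{"api": "play_rows", "payload": {
  "commands": [
    [0, 0, 0, 0, -9, 0, 0.0],
    [0, 0, 0, 0, -18, 0, 0.0],
    [0, 0, 0, 0, -27, 0, 0.0],
    [0, 0, 0, 0, -36, 0, 0.0],
    [0, 0, 0, 0, -45, 0, 0.0]
  ]
}}

```text
clock: 13.8
ee_pos: [0.6291, 0.0153, 0.1004]
tcp_rot: [-0.677, 0.198, -0.199, 0.68]
contact_force: [1.0, 0.1, -2.9]
gripper_width: 0.011
```

Run:
```python
from h import *
goto([.6289,.015,.100],12-68);print(ctrl.sense()["torque"],zyaw())
```

```text
shift mm [ 0.   0.4 -0.3] rot [-1.000e-01  1.134e+02 -3.000e-01] q6 -1.12 F [ 1.   0.1 -2.9] w 0.011 t 13.8
[-0.04062485 -0.1020221  -0.00992375] 57.4002285035616
```

Emit:
{"api": "play_rows", "payload": {
  "commands": [
    [0, 0, 0, 0, -9, 0, 0.0],
    [0, 0, 0, 0, -18, 0, 0.0],
    [0, 0, 0, 0, -23, 0, 0.0],
    [0, 0, 0, 0, -23, 0, 0.0]
  ]
}}

```text
clock: 14.3
ee_pos: [0.6289, 0.0155, 0.1004]
tcp_rot: [-0.703, 0.059, -0.06, 0.706]
contact_force: [0.4, -0.1, 0.1]
gripper_width: 0.011
```

Run:
```python
from h import *
goto([.6289,.015,.100],80);print(ctrl.sense()["torque"],zyaw())
W=vision.snapshot("wrist");cv2.imwrite("pics/w8.png",W["color"][:,:,::-1])
```

```text
shift mm [ 0.1  0.4 -0.5] rot [-0.3  0.3  0. ] q6 -1.52 F [ 0.4 -0.1  0.1] w 0.011 t 14.3
[ 0.16602181  0.12041457 -0.05963433] 80.33148911852386
```

View pics/w8.png

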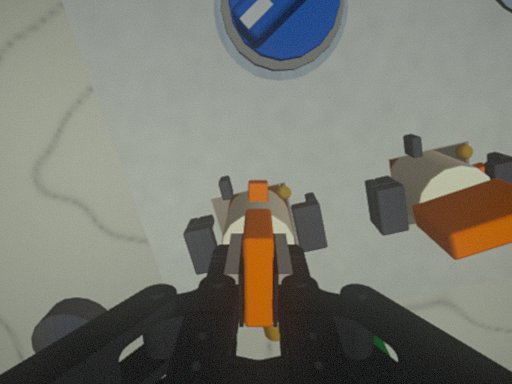

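The lug (258,190) is clear of both claws. I lift straight out.

Emit:
{"api": "play_rows", "payload": {
  "commands": [
    [0, -0.015, 0, 0, 0, 0, 0.0],
    [0, -0.035, 0, 0, 0, 0, 0.0],
    [0, -0.055, 0, 0, 0, 0, 0.0],
    [0, -0.075, 0, 0, 0, 0, 0.0],
    [0, -0.095, 0, 0, 0, 0, 0.0]
  ],
  "squeeze": 80
}}

```text
clock: 14.98
ee_pos: [0.6292, 0.0149, 0.1975]
tcp_rot: [-0.703, 0.059, -0.061, 0.706]
contact_force: [0.1, 0.7, -3.1]
gripper_width: 0.0102
```

```bash
cat >> h.py <<'E'
def tub():
    out=[]
    for n,lo,hi in (("scene",(80,190),(200,320)),("side",(265,115),(385,205))):
        d=vision.snapshot(n)
        m=(d["color"].max(2)<35).astype(np.uint8)
        k,l,st,ce=cv2.connectedComponentsWithStats(m)
        for i in range(1,k):
            if st[i,4]>1500 and all(np.array(lo)<ce[i]) and all(ce[i]<np.array(hi)):
                c=max(cv2.findContours((l==i).astype(np.uint8),0,2)[0],key=cv2.contourArea)
                ap=cv2.approxPolyDP(c,5,True)[:,0]
                print(n,ap.tolist(),[onplane(d,*p,.06)[:2].round(3).tolist() for p in ap])
    return
E
python3 - <<'E'
from h import *
s=ctrl.sense();print(s["ee_pos"],s["contact_force"],s["gripper_width"])
tub()
S=vision.snapshot("scene");cv2.imwrite("pics/s9.png",cv2.resize(S["color"][140:320,80:340,::-1],None,fx=3,fy=3))
E
```

```text
[0.62915655 0.01494895 0.19746934] [ 0.06389735  0.7044278  -3.07740465] 0.010238080609289657
scene [[149, 209], [92, 232], [119, 306], [180, 278]] [[0.414, -0.206], [0.413, -0.37], [0.659, -0.367], [0.663, -0.211]]
side [[281, 151], [280, 165], [335, 187], [359, 164], [362, 151], [306, 131]] [[0.621, -0.207], [0.582, -0.138], [0.394, -0.135], [0.385, -0.283], [0.407, -0.357], [0.616, -0.363]]
```

View pics/s9.png

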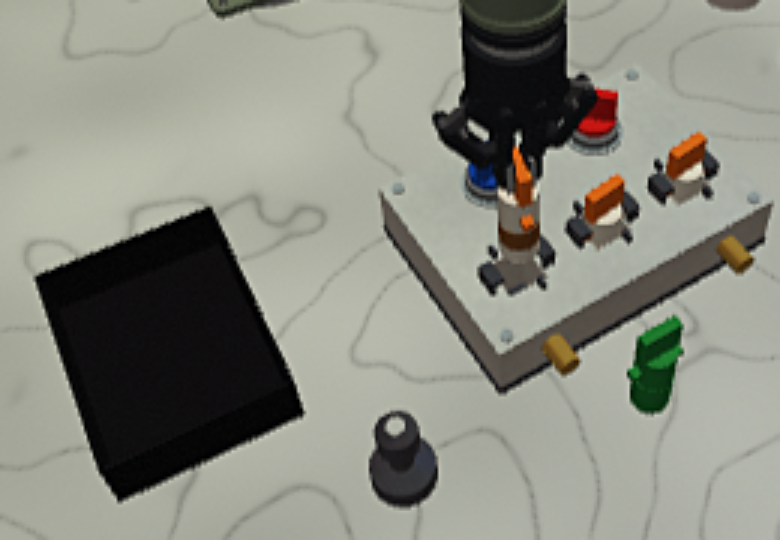

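Run:
```python
from h import *
S=vision.snapshot("scene");print("tamper",onplane(S,214,303,0).round(3),onplane(S,211,282,.09).round(3))
goto([.455,-.286,.24],86)
```

```text
tamper [ 0.738 -0.158  0.   ] [ 0.726 -0.152  0.09 ]
shift mm [-120.8  -45.9 -325.8] rot [-0.3 -5.7  0.1] q6 -1.52 F [ 0.1 -0.2 -3.3] w 0.0108 t 15.175
```

Tamper at about (0.73, -0.155), clear of the path. I move toward the tub at moderate pace.

Emit:
{"api": "play_rows", "payload": {
  "commands": [
    [0, -0.03, 0, 0, 0, 0, 0.0],
    [-0.01, -0.046, -0.03, 0, -2, 0, 0.0],
    [-0.03, -0.046, -0.08, 0, -4, 0, 0.0],
    [-0.05, -0.046, -0.13, 0, -6, 0, 0.0],
    [-0.07, -0.046, -0.18, 0, -6, 0, 0.0]
  ]
}}

```text
clock: 15.8
ee_pos: [0.5279, -0.1517, 0.2394]
tcp_rot: [-0.705, 0.022, -0.023, 0.709]
contact_force: [-0.2, -1.6, -2.5]
gripper_width: 0.0106
```

Emit:
{"api": "play_rows", "payload": {
  "commands": [
    [-0.02, 0, -0.04, 0, 0, 0, 0.0],
    [-0.035, 0, -0.08, 0, 0, 0, 0.0],
    [-0.045, 0, -0.12, 0, 0, 0, 0.0],
    [-0.05, 0, -0.14, 0, 0, 0, 0.0],
    [-0.05, 0, -0.14, 0, 0, 0, 0.0]
  ]
}}

```text
clock: 16.42
ee_pos: [0.4685, -0.2887, 0.2377]
tcp_rot: [-0.704, 0.024, -0.023, 0.709]
contact_force: [-0.4, 0.5, -2.4]
gripper_width: 0.0108
```

Run:
```python
from h import *
goto([.455,-.286,.0945],86)
W=vision.snapshot("wrist");cv2.imwrite("pics/w10.png",W["color"][:,:,::-1])
S=vision.snapshot("side");cv2.imwrite("pics/d10.png",cv2.resize(S["color"][40:260,200:460,::-1],None,fx=2.5,fy=2.5))
```

```text
shift mm [-13.5 143.2   0.7] rot [-0.4  0.2 -0.1] q6 -2.22 F [-0.4  0.5 -2.4] w 0.0108 t 16.425
```

View pics/w10.png

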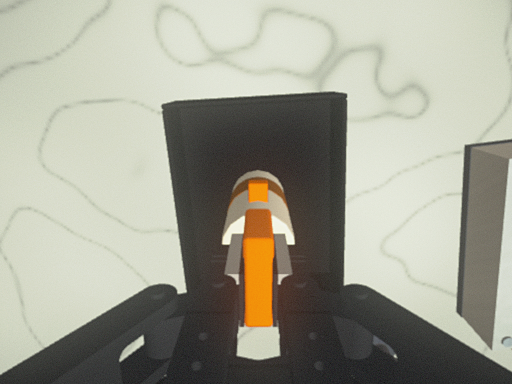

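View pics/d10.png

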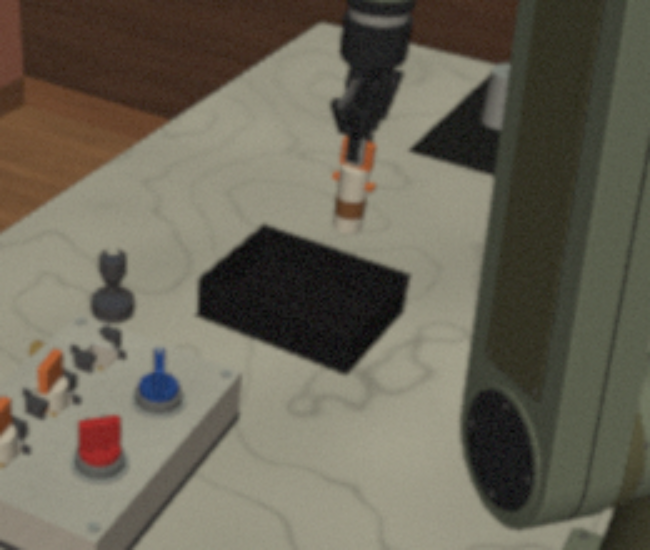

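Run:
```python
from h import *
W=vision.snapshot("wrist")
for p in [(163,105),(347,95),(186,285),(343,285)]:print(p,onplane(W,*p,.06).round(4))
```

```text
(163, 105) [ 0.41   -0.3681  0.06  ]
(347, 95) [ 0.4119 -0.2011  0.06  ]
(186, 285) [ 0.5977 -0.3707  0.06  ]
(343, 285) [ 0.6093 -0.2029  0.06  ]
```

Tub near rim at x=0.411, y from -0.369 to -0.202, matching its size. I lower the cartridge at x=0.458.

Emit:
{"api": "play_rows", "payload": {
  "commands": [
    [-0.01, 0.03, 0, 0, 0, 0, 0.0],
    [-0.01, 0.07, 0, 0, 0, 0, 0.0],
    [-0.01, 0.105, 0, 0, 0, 0, 0.0],
    [-0.01, 0.13, 0, 0, 0, 0, 0.0],
    [-0.01, 0.142, 0, 0, 0, 0, 0.0]
  ]
}}

```text
clock: 17.2
ee_pos: [0.4591, -0.283, 0.0945]
tcp_rot: [-0.703, 0.022, -0.021, 0.71]
contact_force: [-0.4, -0.0, -1.5]
gripper_width: 0.0108
```

Emit:
{"api": "play_rows", "payload": {
  "commands": [
    [0, 0, 0, 0, 0, 0, 0.0],
    [0, 0, 0, 0, 0, 0, 0.0]
  ]
}}

```text
clock: 17.45
ee_pos: [0.46, -0.2832, 0.0956]
tcp_rot: [-0.704, 0.021, -0.021, 0.71]
contact_force: [-0.2, -1.0, -2.2]
gripper_width: 0.0104
```

Run:
```python
from h import *
goto([.458,-.286,.0945],86)
W=vision.snapshot("wrist");cv2.imwrite("pics/w11.png",W["color"][:,:,::-1])
```

```text
shift mm [-1.8  1.1 -3. ] rot [-0.5  0.6 -0.1] q6 -2.23 F [-0.2 -1.  -2.2] w 0.0104 t 17.45
```

View pics/w11.png

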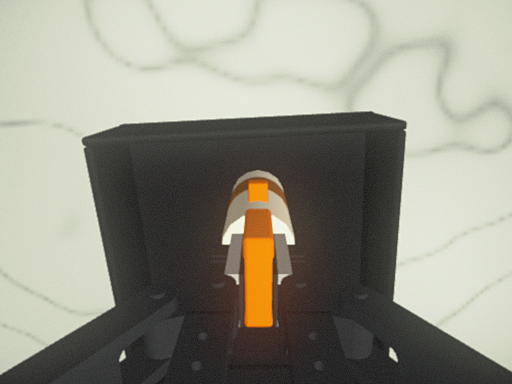

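Down 2 mm more, release, then rise.

Emit:
{"api": "play_rows", "payload": {
  "commands": [
    [0, 0.001, 0, 0, 0, 0, 0.0],
    [0, 0.002, 0, 0, 0, 0, 0.0],
    [0, 0.002, 0, 0, 0, 0, 0.045],
    [0, 0.002, 0, 0, 0, 0, 0.045],
    [0, -0.001, 0, 0, 0, 0, 0.045]
  ]
}}

```text
clock: 18.12
ee_pos: [0.4601, -0.2835, 0.0971]
tcp_rot: [-0.704, 0.021, -0.021, 0.71]
contact_force: [-0.1, 0.2, -0.4]
gripper_width: 0.0451
```

Emit:
{"api": "play_rows", "payload": {
  "commands": [
    [0, -0.02, 0, 0, 0, 0, 0.045],
    [0, -0.05, 0, 0, 0, 0, 0.045],
    [0, -0.09, 0, 0, 0, 0, 0.045],
    [0.01, -0.13, 0, 0, 0, 0, 0.045],
    [0.02, -0.145, 0.03, 0, 0, 0, 0.045]
  ]
}}

```text
clock: 18.75
ee_pos: [0.4835, -0.2583, 0.2463]
tcp_rot: [-0.706, 0.02, -0.024, 0.708]
contact_force: [-0.1, -0.5, -0.5]
gripper_width: 0.0452
```

Run:
```python
from h import *
goto([.623,.135,.24],10)
W=vision.snapshot("wrist");cv2.imwrite("pics/w12.png",W["color"][:,:,::-1])
```

```text
shift mm [114.4   8.4 401.3] rot [-0.4 76.4  0.1] q6 -2.16 F [-0.1 -0.5 -0.5] w 0.0452 t 18.75
```

View pics/w12.png

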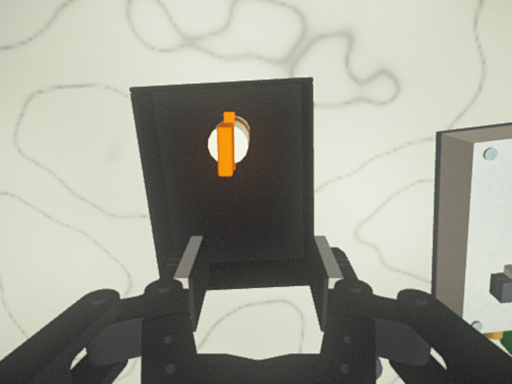

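The first cartridge stands in the tub at (227,145). On to the middle one.

Emit:
{"api": "play_rows", "payload": {
  "commands": [
    [0.01, 0, 0.06, 0, 10, 0, 0.045],
    [0.03, 0, 0.12, 0, 20, 0, 0.045],
    [0.05, 0, 0.18, 0, 30, 0, 0.045],
    [0.07, 0, 0.24, 0, 40, 0, 0.045],
    [0.09, 0, 0.3, 0, 50, 0, 0.045]
  ]
}}

```text
clock: 19.42
ee_pos: [0.5837, 0.0172, 0.2502]
tcp_rot: [-0.631, 0.311, -0.314, 0.638]
contact_force: [1.7, -0.0, 0.0]
gripper_width: 0.0448
```

Run:
```python
from h import *
goto([.623,.135,.24],10.5)
```

```text
shift mm [-69.5  11.3 102.8] rot [-0.6 27.  -0.1] q6 -0.78 F [ 1.7 -0.   0. ] w 0.0448 t 19.425
```

Emit:
{"api": "play_rows", "payload": {
  "commands": [
    [-0.035, 0.005, 0.05, 0, 9, 0, 0.045],
    [-0.069, 0.011, 0.103, 0, 18, 0, 0.045],
    [-0.069, 0.011, 0.103, 0, 27, 0, 0.045],
    [-0.069, 0.011, 0.103, 0, 27, 0, 0.045]
  ]
}}

```text
clock: 19.92
ee_pos: [0.6232, 0.1356, 0.2399]
tcp_rot: [-0.541, 0.45, -0.452, 0.548]
contact_force: [-0.8, -0.1, -0.2]
gripper_width: 0.045
```

Run:
```python
from h import *
W=vision.snapshot("wrist");cv2.imwrite("pics/w13.png",W["color"][:,:,::-1]);bars(W)
goto([.6237,.1097,.1],10.8)
```

```text
px [250.  207.5] ctr [0.6224 0.1145 0.127 ] LxW 46.4 10.8 yaw 100.7
px [265.8  90.9] ctr [0.6175 0.2043 0.127 ] LxW 38.8 10.9 yaw 99.2
shift mm [ 25.3 140.   -5.5] rot [-0.5 -0.1 -0.3] q6 -0.11 F [-0.8 -1.1  0.3] w 0.0449 t 19.975
```

View pics/w13.png

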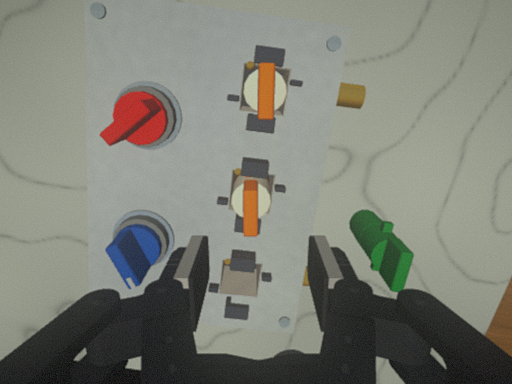

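Well0 is empty at (240,278). The middle bar is at (250,207) with yaw 100.7°.

Emit:
{"api": "play_rows", "payload": {
  "commands": [
    [0.025, 0.02, -0.005, 0, 0, 0, 0.045],
    [0.025, 0.06, -0.005, 0, 0, 0, 0.045],
    [0.025, 0.1, -0.005, 0, 0, 0, 0.045],
    [0.025, 0.13, -0.005, 0, 0, 0, 0.045],
    [0.025, 0.139, -0.005, 0, 0, 0, 0.045]
  ]
}}

```text
clock: 20.6
ee_pos: [0.6222, 0.1088, 0.0987]
tcp_rot: [-0.542, 0.452, -0.451, 0.547]
contact_force: [0.3, 0.4, 1.0]
gripper_width: 0.0449
```

Run:
```python
from h import *
W=vision.snapshot("wrist");cv2.imwrite("pics/w14.png",W["color"][:,:,::-1])
goto([.6237,.1097,.1],10.8)
```

```text
shift mm [-0.5 -1.1  1.2] rot [-0.3 -0.1 -0.3] q6 -0.16 F [ 0.5 -0.2 -0.4] w 0.045 t 20.65
```

View pics/w14.png

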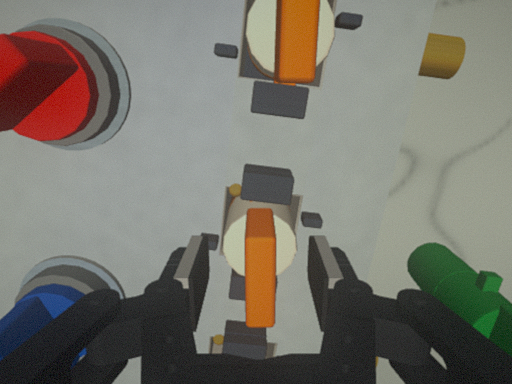

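The bar (261,268) is aligned between the pads. Grip and twist.

Emit:
{"api": "play_rows", "payload": {
  "commands": [
    [0, -0.001, 0.001, 0, 0, 0, 0.03],
    [0, -0.001, 0.001, 0, 0, 0, 0.0],
    [0, -0.001, 0.001, 0, 0, 0, 0.0],
    [0, -0.001, 0.001, 0, 0, 0, 0.0]
  ],
  "squeeze": 70
}}

```text
clock: 21.15
ee_pos: [0.6248, 0.109, 0.102]
tcp_rot: [-0.541, 0.45, -0.452, 0.548]
contact_force: [-1.6, -1.3, 6.0]
gripper_width: 0.0109
```

Emit:
{"api": "play_rows", "payload": {
  "commands": [
    [0, 0, 0, 0, -9, 0, 0.0],
    [0, 0, 0, 0, -18, 0, 0.0],
    [0, 0, 0, 0, -27, 0, 0.0],
    [0, 0, 0, 0, -36, 0, 0.0],
    [0, 0, 0, 0, -45, 0, 0.0]
  ]
}}

```text
clock: 21.78
ee_pos: [0.6249, 0.1094, 0.1022]
tcp_rot: [-0.674, 0.205, -0.208, 0.679]
contact_force: [-0.3, -0.0, -1.9]
gripper_width: 0.0107
```

Emit:
{"api": "play_rows", "payload": {
  "commands": [
    [0, 0, 0, 0, -9, 0, 0.0],
    [0, 0, 0, 0, -18, 0, 0.0],
    [0, 0, 0, 0, -25, 0, 0.0],
    [0, 0, 0, 0, -25, 0, 0.0]
  ]
}}

```text
clock: 22.28
ee_pos: [0.6246, 0.1098, 0.1022]
tcp_rot: [-0.702, 0.053, -0.058, 0.707]
contact_force: [-1.5, 0.7, 1.2]
gripper_width: 0.0107
```

Run:
```python
from h import *
goto([.6237,.1097,.100],80);print(ctrl.sense()["torque"],zyaw())
W=vision.snapshot("wrist");cv2.imwrite("pics/w15.png",W["color"][:,:,::-1])
```

```text
shift mm [-0.8  2.2 -0.3] rot [-0.4  1.   0.3] q6 -1.38 F [-1.5  0.7  1.2] w 0.0107 t 22.275
[ 0.12269004  0.4050895  -0.00634159] 80.97830550236459
```

View pics/w15.png

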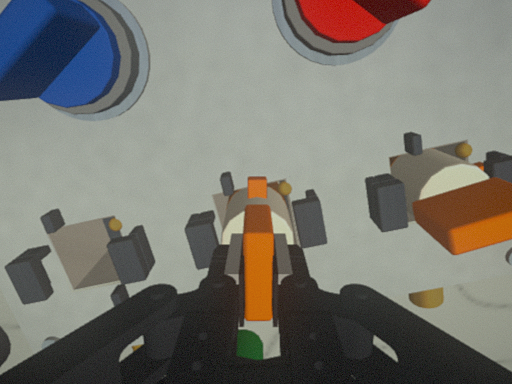

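The lug (258,187) is clear. Lift, and look at the tub again.

Emit:
{"api": "play_rows", "payload": {
  "commands": [
    [0, -0.015, 0, 0, 0, 0, 0.0],
    [0, -0.035, 0, 0, 0, 0, 0.0],
    [0, -0.06, 0, 0, 0, 0, 0.0],
    [0, -0.09, 0, 0, 0, 0, 0.0],
    [0, -0.13, 0, 0, 0, 0, 0.0]
  ],
  "squeeze": 90
}}

```text
clock: 22.95
ee_pos: [0.6233, 0.1088, 0.2338]
tcp_rot: [-0.703, 0.054, -0.058, 0.707]
contact_force: [0.5, 1.1, -2.3]
gripper_width: 0.0105
```

Run:
```python
from h import *
tub()
S=vision.snapshot("scene");cv2.imwrite("pics/s16.png",cv2.resize(S["color"][120:320,80:340,::-1],None,fx=3,fy=3))
goto([.521,-.286,.25],88)
```

```text
scene [[153, 210], [130, 219], [144, 242], [138, 250], [129, 246], [124, 222], [96, 233], [124, 307], [184, 278]] [[0.423, -0.197], [0.421, -0.264], [0.515, -0.255], [0.531, -0.277], [0.507, -0.294], [0.423, -0.282], [0.422, -0.361], [0.668, -0.357], [0.668, -0.203]]
side [[277, 152], [276, 165], [333, 188], [358, 153], [343, 145], [339, 170], [332, 174], [324, 169], [325, 139], [302, 131]] [[0.628, -0.194], [0.592, -0.131], [0.397, -0.127], [0.413, -0.339], [0.473, -0.355], [0.422, -0.218], [0.43, -0.187], [0.462, -0.197], [0.539, -0.354], [0.627, -0.355]]
shift mm [ -41.3  -17.3 -406.5] rot [-0.5 -7.1  0.9] q6 -1.38 F [ 0.8 -0.1 -3.2] w 0.0102 t 23.1
```

View pics/s16.png

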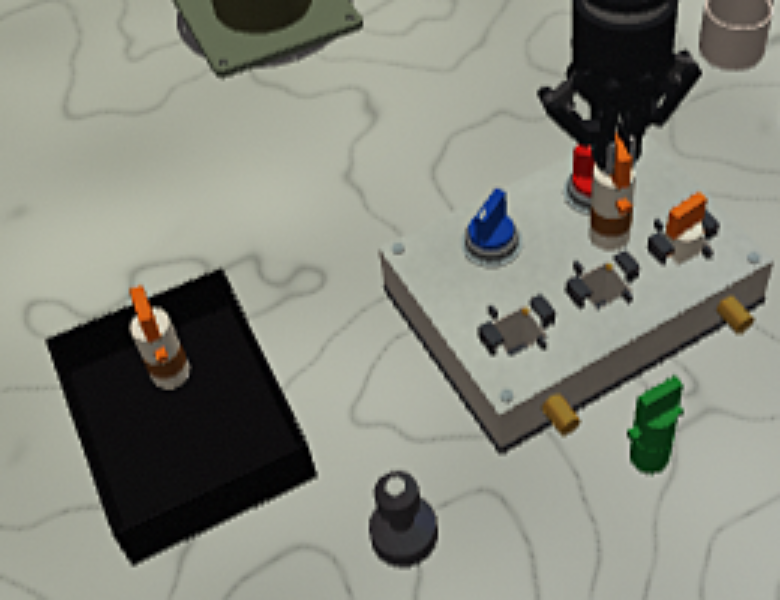

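Tub and cartridge have shifted about 9 mm in x and y (near corner moved from (149,209) to (153,210)); the cartridge is still upright. I carry the second one over and re-measure there.

Emit:
{"api": "play_rows", "payload": {
  "commands": [
    [-0.005, -0.017, -0.04, 0, -2, 0, 0.0],
    [-0.01, -0.017, -0.09, 0, -4, 0, 0.0],
    [-0.02, -0.017, -0.14, 0, -6, 0, 0.0],
    [-0.03, -0.017, -0.19, 0, -7, 0, 0.0],
    [-0.035, -0.017, -0.24, 0, -7, 0, 0.0]
  ]
}}

```text
clock: 23.72
ee_pos: [0.5516, -0.1236, 0.2493]
tcp_rot: [-0.704, 0.008, -0.018, 0.71]
contact_force: [0.3, 0.8, -2.5]
gripper_width: 0.0104
```

Emit:
{"api": "play_rows", "payload": {
  "commands": [
    [0, 0, -0.05, 0, 0, 0, 0.0],
    [0, 0, -0.09, 0, 0, 0, 0.0],
    [0, 0, -0.12, 0, 0, 0, 0.0],
    [0, 0, -0.14, 0, 0, 0, 0.0],
    [0, 0, -0.14, 0, 0, 0, 0.0]
  ]
}}

```text
clock: 24.35
ee_pos: [0.5459, -0.2641, 0.2469]
tcp_rot: [-0.704, 0.009, -0.018, 0.71]
contact_force: [-0.3, 0.6, -3.4]
gripper_width: 0.0102
```

Run:
```python
from h import *
W=vision.snapshot("wrist");cv2.imwrite("pics/w17.png",W["color"][:,:,::-1])
goto([.530,-.277,.0965],88)
```

```text
shift mm [-17.4 150.4 -16.1] rot [-0.6 -0.1  0.7] q6 -2.13 F [ 0.3 -0.2 -3.9] w 0.0107 t 24.4
```

View pics/w17.png

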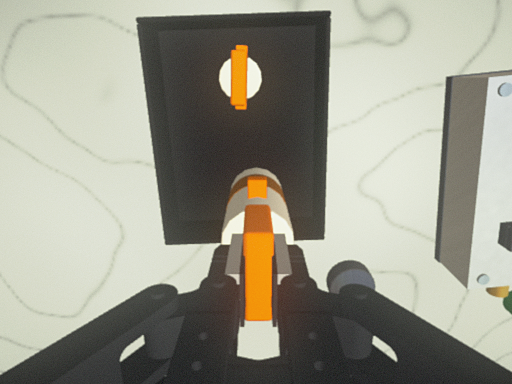

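Run:
```python
from h import *
W=vision.snapshot("wrist")
for p in [(138,17),(330,12),(166,243),(324,240)]:print(p,onplane(W,*p,.06).round(4))
print("cart in tub",onplane(W,240,79,.088),onplane(W,239,78,.12))
```

```text
(138, 17) [ 0.4171 -0.3599  0.06  ]
(330, 12) [ 0.4191 -0.1937  0.06  ]
(166, 243) [ 0.6339 -0.3616  0.06  ]
(324, 240) [ 0.6375 -0.1943  0.06  ]
cart in tub [ 0.47134937 -0.27339871  0.088     ] [ 0.4704642  -0.27282747  0.12      ]
```

Emit:
{"api": "play_rows", "payload": {
  "commands": [
    [-0.014, 0.03, -0.014, 0, 0, 0, 0.0],
    [-0.014, 0.07, -0.014, 0, 0, 0, 0.0],
    [-0.014, 0.11, -0.014, 0, 0, 0, 0.0],
    [-0.014, 0.135, -0.014, 0, 0, 0, 0.0],
    [-0.014, 0.149, -0.014, 0, 0, 0, 0.0]
  ]
}}

```text
clock: 25.08
ee_pos: [0.5332, -0.2724, 0.0965]
tcp_rot: [-0.703, 0.009, -0.016, 0.711]
contact_force: [0.3, 1.0, -2.1]
gripper_width: 0.0101
```

Emit:
{"api": "play_rows", "payload": {
  "commands": [
    [0, 0.001, 0, 0, 0, 0, 0.0],
    [0, 0.001, 0, 0, 0, 0, 0.0]
  ]
}}

```text
clock: 25.32
ee_pos: [0.5338, -0.2722, 0.0964]
tcp_rot: [-0.703, 0.008, -0.016, 0.711]
contact_force: [0.3, 0.4, -2.5]
gripper_width: 0.0102
```

Run:
```python
from h import *
W=vision.snapshot("wrist");cv2.imwrite("pics/w18.png",W["color"][:,:,::-1])
goto([.531,-.277,.0965],88)
```

```text
shift mm [-2.8  0.1 -4.6] rot [-0.6  0.1  0.7] q6 -2.17 F [ 0.4 -0.4 -3.5] w 0.0107 t 25.375
```

View pics/w18.png

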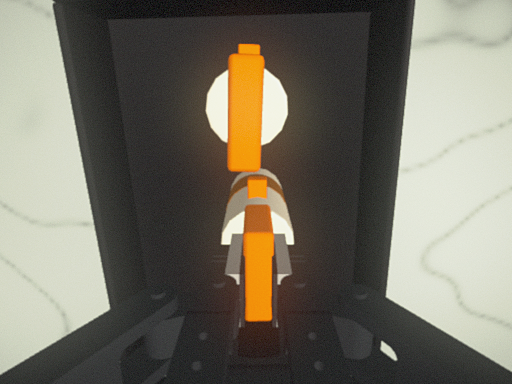

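Clear of the first. Release and retreat.

Emit:
{"api": "play_rows", "payload": {
  "commands": [
    [0, 0.001, 0, 0, 0, 0, 0.0],
    [0, 0.001, 0, 0, 0, 0, 0.0],
    [0, 0.001, 0, 0, 0, 0, 0.045],
    [0, 0.001, 0, 0, 0, 0, 0.045],
    [0, -0.003, 0, 0, 0, 0, 0.045]
  ]
}}

```text
clock: 26.0
ee_pos: [0.5339, -0.2726, 0.0998]
tcp_rot: [-0.703, 0.008, -0.016, 0.711]
contact_force: [-0.4, -0.3, 0.3]
gripper_width: 0.0452
```

Emit:
{"api": "play_rows", "payload": {
  "commands": [
    [0, -0.03, 0, 0, 0, 0, 0.045],
    [0, -0.06, 0, 0, 0, 0, 0.045],
    [0, -0.1, 0, 0, 0, 0, 0.045],
    [0, -0.145, 0, 0, 0, 0, 0.045],
    [0.01, -0.15, 0.03, 0, 0, 0, 0.045]
  ]
}}

```text
clock: 26.62
ee_pos: [0.5452, -0.2474, 0.2561]
tcp_rot: [-0.705, 0.006, -0.02, 0.709]
contact_force: [-0.3, -0.2, -1.2]
gripper_width: 0.0452
```

Run:
```python
from h import *
W=vision.snapshot("wrist");cv2.imwrite("pics/w19.png",W["color"][:,:,::-1])
goto([.618,.230,.24],9.5)
```

```text
shift mm [ 56.   20.9 473.9] rot [-1.3 78.6  0.5] q6 -2.11 F [0.8 2.9 0.1] w 0.0453 t 26.675
```

View pics/w19.png

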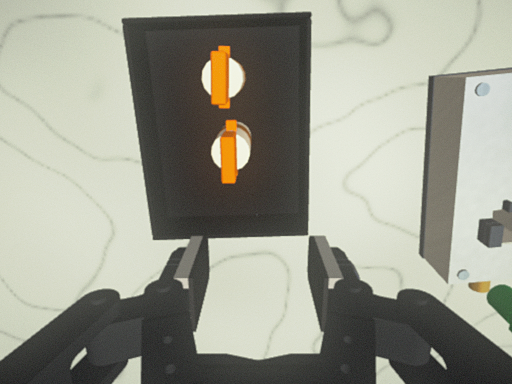

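Both cartridges stand in the tub at (222,78) and (231,150). On to the third.

Emit:
{"api": "play_rows", "payload": {
  "commands": [
    [0.01, 0, 0.06, 0, 10, 0, 0.045],
    [0.02, 0.005, 0.12, 0, 20, 0, 0.045],
    [0.03, 0.01, 0.18, 0, 30, 0, 0.045],
    [0.04, 0.015, 0.24, 0, 40, 0, 0.045],
    [0.05, 0.015, 0.3, 0, 50, 0, 0.045]
  ]
}}

```text
clock: 27.3
ee_pos: [0.605, 0.0523, 0.2437]
tcp_rot: [-0.63, 0.304, -0.313, 0.642]
contact_force: [-0.0, -0.5, -0.3]
gripper_width: 0.0448
```

Run:
```python
from h import *
goto([.618,.230,.24],9.5)
```

```text
shift mm [-131.3    5.7  120.3] rot [-1.2 28.8 -0.1] q6 -0.73 F [-0.  -0.5 -0.3] w 0.0448 t 27.3
```

Emit:
{"api": "play_rows", "payload": {
  "commands": [
    [-0.04, 0.003, 0.035, -1, 9, 0, 0.045],
    [-0.08, 0.005, 0.08, -1, 18, 0, 0.045],
    [-0.131, 0.005, 0.12, -1, 27, 0, 0.045],
    [-0.131, 0.005, 0.12, -1, 29, 0, 0.045],
    [-0.131, 0.005, 0.12, -1, 29, 0, 0.045]
  ]
}}

```text
clock: 27.92
ee_pos: [0.6175, 0.2306, 0.2405]
tcp_rot: [-0.538, 0.457, -0.457, 0.541]
contact_force: [-0.1, 0.3, -0.7]
gripper_width: 0.0447
```

Run:
```python
from h import *
W=vision.snapshot("wrist");cv2.imwrite("pics/w20.png",W["color"][:,:,::-1]);bars(W)
goto([.6182,.2045,.1],9.5)
```

```text
px [251.5 207.5] ctr [0.6168 0.209  0.127 ] LxW 46.6 10.1 yaw 98.8
shift mm [ 25.2 140.5  -4.1] rot [-0.2 -0.1 -0.1] q6 0.06 F [-0.6  0.3  0.3] w 0.0451 t 27.975
```

View pics/w20.png

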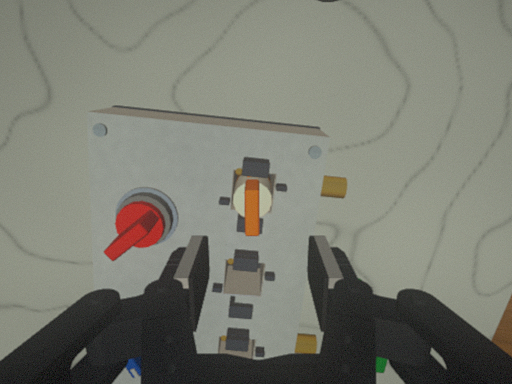

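Emit:
{"api": "play_rows", "payload": {
  "commands": [
    [0.025, 0.02, -0.004, 0, 0, 0, 0.045],
    [0.025, 0.06, -0.004, 0, 0, 0, 0.045],
    [0.025, 0.1, -0.004, 0, 0, 0, 0.045],
    [0.025, 0.13, -0.004, 0, 0, 0, 0.045],
    [0.025, 0.139, -0.004, 0, 0, 0, 0.045]
  ]
}}

```text
clock: 28.6
ee_pos: [0.6165, 0.203, 0.0989]
tcp_rot: [0.539, -0.459, 0.457, -0.539]
contact_force: [-0.8, -0.6, -1.0]
gripper_width: 0.0451
```

Run:
```python
from h import *
W=vision.snapshot("wrist");cv2.imwrite("pics/w21.png",W["color"][:,:,::-1])
goto([.6182,.2045,.1],9.5)
```

```text
shift mm [-1.  -0.9  1.5] rot [ 0.1 -0.2 -0.1] q6 0.02 F [-0.3 -0.5 -0.5] w 0.0451 t 28.65
```

View pics/w21.png

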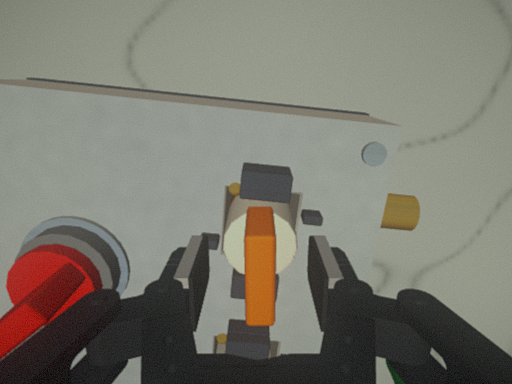

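The bar (261,267) is aligned. Grip and twist.

Emit:
{"api": "play_rows", "payload": {
  "commands": [
    [-0.001, -0.001, 0.001, 0, 0, 0, 0.03],
    [-0.001, -0.001, 0.001, 0, 0, 0, 0.0],
    [-0.001, -0.001, 0.001, 0, 0, 0, 0.0],
    [-0.001, -0.001, 0.001, 0, 0, 0, 0.0]
  ],
  "squeeze": 70
}}

```text
clock: 29.15
ee_pos: [0.619, 0.2045, 0.1022]
tcp_rot: [-0.538, 0.458, -0.458, 0.54]
contact_force: [-0.2, -0.6, 4.8]
gripper_width: 0.0108
```

Emit:
{"api": "play_rows", "payload": {
  "commands": [
    [0, 0, 0, 0, -9, 0, 0.0],
    [0, 0, 0, 0, -18, 0, 0.0],
    [0, 0, 0, 0, -27, 0, 0.0],
    [0, 0, 0, 0, -36, 0, 0.0],
    [0, 0, 0, 0, -45, 0, 0.0]
  ]
}}

```text
clock: 29.78
ee_pos: [0.6189, 0.2049, 0.1022]
tcp_rot: [-0.673, 0.214, -0.215, 0.675]
contact_force: [0.2, 0.2, 0.5]
gripper_width: 0.011
```

Emit:
{"api": "play_rows", "payload": {
  "commands": [
    [0, 0, 0, 0, -9, 0, 0.0],
    [0, 0, 0, 0, -18, 0, 0.0],
    [0, 0, 0, 0, -26, 0, 0.0],
    [0, 0, 0, 0, -26, 0, 0.0]
  ]
}}

```text
clock: 30.28
ee_pos: [0.6187, 0.2051, 0.1022]
tcp_rot: [-0.704, 0.058, -0.059, 0.706]
contact_force: [-1.1, 1.1, 1.2]
gripper_width: 0.0105
```

Run:
```python
from h import *
goto([.6182,.2045,.100],80);print(ctrl.sense()["torque"],zyaw())
W=vision.snapshot("wrist");cv2.imwrite("pics/w22.png",W["color"][:,:,::-1])
```

```text
shift mm [-0.3  2.2 -0.7] rot [-0.2  0.6  0.1] q6 -1.22 F [-1.1  1.1  1.2] w 0.0105 t 30.275
[ 0.02194072  0.17126975 -0.01042115] 80.56150775278687
```

View pics/w22.png

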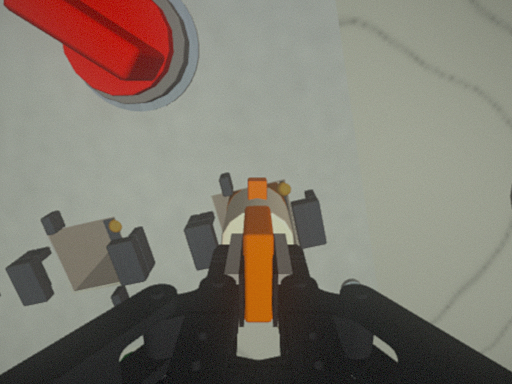

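The lug is clear. Lift and check the tub.

Emit:
{"api": "play_rows", "payload": {
  "commands": [
    [0, -0.015, 0, 0, 0, 0, 0.0],
    [0, -0.035, 0, 0, 0, 0, 0.0],
    [0, -0.06, 0, 0, 0, 0, 0.0],
    [0, -0.09, 0, 0, 0, 0, 0.0],
    [0, -0.13, 0, 0, 0, 0, 0.0]
  ],
  "squeeze": 90
}}

```text
clock: 30.95
ee_pos: [0.618, 0.2046, 0.2338]
tcp_rot: [-0.704, 0.058, -0.059, 0.706]
contact_force: [1.0, 0.2, -2.0]
gripper_width: 0.0102
```

Run:
```python
from h import *
S=vision.snapshot("scene");cv2.imwrite("pics/s23.png",cv2.resize(S["color"][120:320,80:340,::-1],None,fx=3,fy=3))
goto([.590,-.277,.25],88)
```

```text
shift mm [  48.5  -10.8 -481. ] rot [-0.4 -7.5  0.8] q6 -1.22 F [2.2 0.8 2.5] w 0.0103 t 31.0
```

View pics/s23.png

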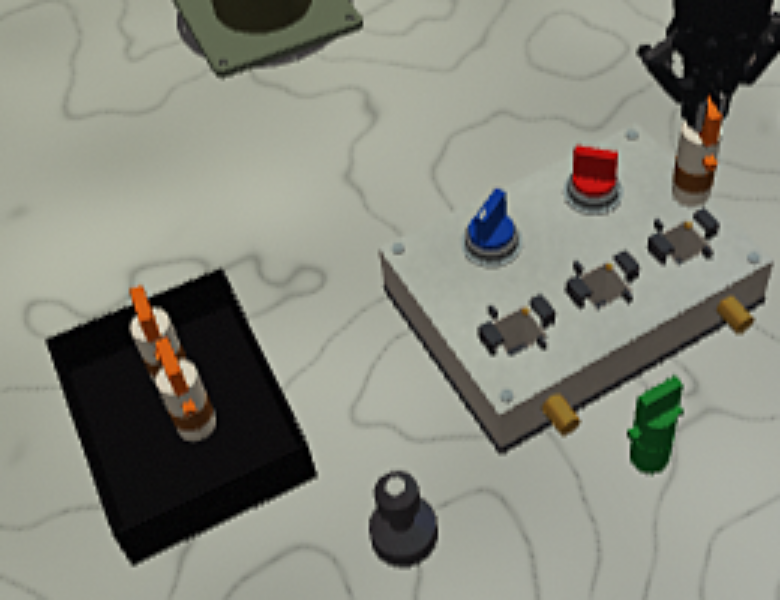

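Emit:
{"api": "play_rows", "payload": {
  "commands": [
    [0.005, -0.017, -0.04, 0, -2, 0, 0.0],
    [0.01, -0.02, -0.09, 0, -4, 0, 0.0],
    [0.015, -0.02, -0.14, 0, -6, 0, 0.0],
    [0.02, -0.02, -0.19, 0, -7, 0, 0.0],
    [0.025, -0.02, -0.24, 0, -7, 0, 0.0]
  ]
}}

```text
clock: 31.62
ee_pos: [0.6067, -0.0372, 0.2623]
tcp_rot: [-0.705, 0.01, -0.021, 0.709]
contact_force: [0.7, -0.0, -2.2]
gripper_width: 0.0103
```

Run:
```python
from h import *
goto([.590,-.275,.25],88)
```

```text
shift mm [  -6.4   11.  -238.4] rot [-0.3 -0.5  0.9] q6 -1.73 F [ 0.7 -0.  -2.2] w 0.0103 t 31.625
```

Emit:
{"api": "play_rows", "payload": {
  "commands": [
    [-0.001, 0, -0.05, 0, 0, 0, 0.0],
    [-0.002, 0, -0.1, 0, 0, 0, 0.0],
    [-0.004, 0.003, -0.15, 0, 0, 0, 0.0],
    [-0.006, 0.006, -0.2, 0, 0, 0, 0.0],
    [-0.006, 0.008, -0.232, 0, 0, 0, 0.0]
  ]
}}

```text
clock: 32.25
ee_pos: [0.5903, -0.2714, 0.2543]
tcp_rot: [-0.706, 0.01, -0.023, 0.708]
contact_force: [0.5, 1.0, -2.5]
gripper_width: 0.0105
```

Emit:
{"api": "play_rows", "payload": {
  "commands": [
    [0, 0, 0, 0, 0, 0, 0.0],
    [0, 0, 0, 0, 0, 0, 0.0]
  ]
}}

```text
clock: 32.5
ee_pos: [0.5905, -0.2713, 0.2553]
tcp_rot: [-0.706, 0.01, -0.024, 0.708]
contact_force: [0.2, 0.6, -2.1]
gripper_width: 0.0103
```

Run:
```python
from h import *
W=vision.snapshot("wrist");cv2.imwrite("pics/w24.png",W["color"][:,:,::-1])
goto([.590,-.276,.0965],88)
```

```text
shift mm [ -3.4 158.6  -5.9] rot [-0.2 -0.7  1.1] q6 -2.09 F [ 1.3  1.  -2.2] w 0.0101 t 32.55
```

View pics/w24.png

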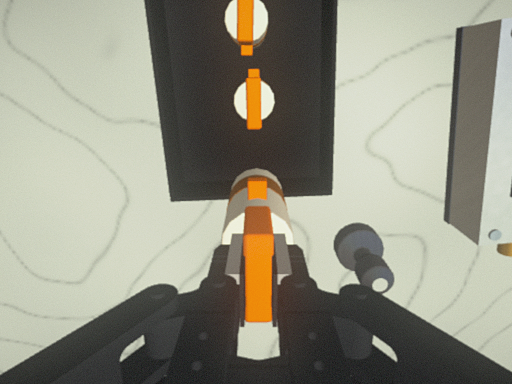

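Run:
```python
from h import *
W=vision.snapshot("wrist")
for p in [(171,200),(332,194)]:print(p,onplane(W,*p,.06).round(4))
print("cart2",onplane(W,254,100,.088),onplane(W,253,112,.12), proj(W,[.590,-.277,.06]))
```

```text
(171, 200) [ 0.634  -0.3626  0.06  ]
(332, 194) [ 0.6354 -0.1948  0.06  ]
cart2 [ 0.53491382 -0.27071081  0.088     ] [ 0.54185204 -0.27161763  0.12      ] [250.68631374 154.89500856]
```

Far rim at x=0.6345 and cartridge 2 at x=0.534, so x=0.592 leaves about 10 mm on each side. Lower.

Emit:
{"api": "play_rows", "payload": {
  "commands": [
    [-0.001, 0.03, -0.005, 0, 0, 1, 0.0],
    [-0.001, 0.07, -0.005, 0, 0, 1, 0.0],
    [-0.001, 0.11, -0.005, 0, 0, 1, 0.0],
    [-0.001, 0.14, -0.005, 0, 0, 1, 0.0],
    [-0.001, 0.157, -0.005, 0, 0, 1, 0.0]
  ]
}}

```text
clock: 33.22
ee_pos: [0.5906, -0.2736, 0.0948]
tcp_rot: [-0.705, 0.017, -0.014, 0.709]
contact_force: [-8.9, -2.0, 42.6]
gripper_width: 0.0103
```

Emit:
{"api": "play_rows", "payload": {
  "commands": [
    [0, 0.001, 0, 0, 0, 0, 0.0],
    [0, 0.001, 0, 0, 0, 0, 0.0]
  ]
}}

```text
clock: 33.48
ee_pos: [0.5914, -0.2743, 0.095]
tcp_rot: [-0.706, 0.016, -0.014, 0.708]
contact_force: [-1.4, 0.1, 2.7]
gripper_width: 0.0104
```

Run:
```python
from h import *
W=vision.snapshot("wrist");cv2.imwrite("pics/w25.png",W["color"][:,:,::-1])
goto([.592,-.277,.0965],88)
```

```text
shift mm [ 0.7 -1.5 -2.7] rot [-0.2 -0.5 -0.1] q6 -2.1 F [-1.  -1.3  3.7] w 0.0103 t 33.525
```

View pics/w25.png

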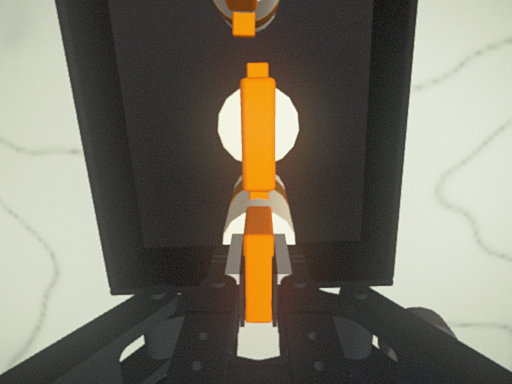

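It touched the tub floor, with a brief 43 N at the wrist that has settled to 3 N. Release.

Emit:
{"api": "play_rows", "payload": {
  "commands": [
    [0, 0, 0, 0, 0, 0, 0.03],
    [0, 0, 0, 0, 0, 0, 0.045],
    [0, 0, 0, 0, 0, 0, 0.045],
    [0, -0.003, 0, 0, 0, 0, 0.045]
  ]
}}

```text
clock: 34.02
ee_pos: [0.5911, -0.274, 0.0976]
tcp_rot: [-0.706, 0.017, -0.014, 0.708]
contact_force: [-0.1, 0.3, 0.9]
gripper_width: 0.0447
```

Emit:
{"api": "play_rows", "payload": {
  "commands": [
    [0, -0.03, 0, 0, 0, 0, 0.045],
    [0, -0.07, 0, 0, 0, 0, 0.045],
    [0, -0.11, 0, 0, 0, 0, 0.045],
    [0, -0.15, 0, 0, 0, 0, 0.045],
    [0, -0.2, 0.01, 0, 0, 0, 0.045]
  ]
}}

```text
clock: 34.65
ee_pos: [0.5914, -0.2648, 0.2979]
tcp_rot: [-0.705, 0.018, -0.014, 0.708]
contact_force: [-0.6, -0.5, -0.1]
gripper_width: 0.0449
```

Emit:
{"api": "play_rows", "payload": {
  "commands": [
    [0, 0, 0.05, 0, 0, 0, 0.045],
    [0, 0, 0.11, 0, 0, 0, 0.045],
    [0, 0, 0.17, 0, 0, 0, 0.045],
    [0, 0, 0.2, 0, 0, 0, 0.045]
  ]
}}

```text
clock: 35.15
ee_pos: [0.6001, -0.0618, 0.2992]
tcp_rot: [-0.705, 0.016, -0.013, 0.709]
contact_force: [-1.0, -0.7, -0.5]
gripper_width: 0.0449
```

Run:
```python
from h import *
s=ctrl.sense();print(s["clock"],s["ee_pos"],s["contact_force"],s["qpos"])
S=vision.snapshot("scene");cv2.imwrite("pics/s26.png",cv2.resize(S["color"][100:340,60:440,::-1],None,fx=2.1,fy=2.1))
S=vision.snapshot("side");cv2.imwrite("pics/d26.png",S["color"][:,:,::-1])
```

```text
35.15 [ 0.60009908 -0.0618441   0.29918933] [-0.99835409 -0.66175306 -0.49413558] [-0.24809956  0.22721287  1.37716955  0.00383422  1.54272281 -1.777161  ]
```

View pics/s26.png

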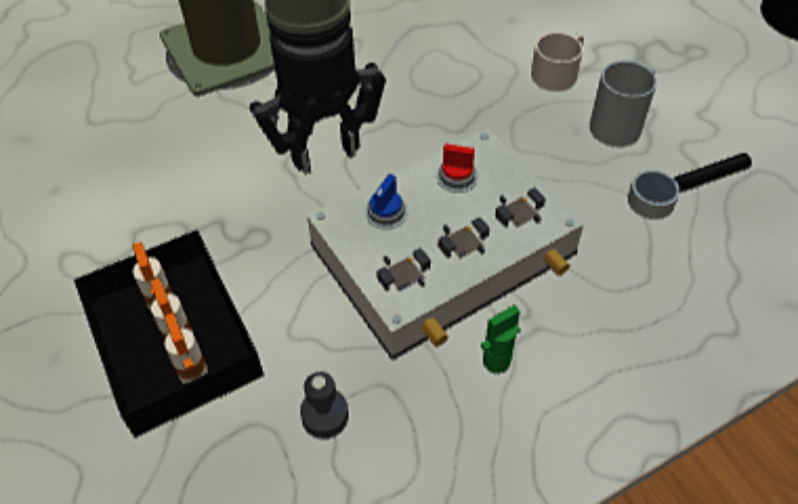

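View pics/d26.png

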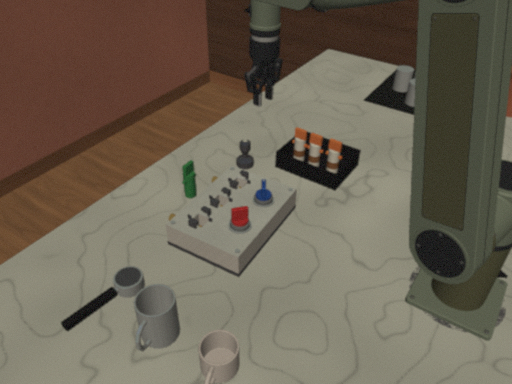

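```bash
python3 -c "
from cell import ctrl
print(ctrl.hand_in())"
```

```text
the job is handed in; nothing more can be done
None
```

I did the whole job in the order asked and handed it in at about 35 s of the 210 s allowed; hand-in gave no verdict.

- **Isolator:** I turned the blue knob about 60° clockwise until it hit its stop (1.1 Nm). The later wrist and scene pictures show it still on bypass.
- **Vent:** I pushed the red knob down 11 mm (7 N) and screwed it clockwise about 139° to its hard stop (1.5 Nm). It stayed down and turned.
- **Cartridges:** All three wells held an orange one. I twisted each anticlockwise to about 77° from its locked position, lifted it out and stood it upright in the tub. I left the green look-alike alone.

The last scene and side pictures show three empty wells and three cartridges standing in the tub, which stands on the counter. The pitcher, cup, tamper and portafilter look unmoved.

- **Tub shift:** After the first cartridge was in, the tub had shifted about 9 mm. I measured it again before each later placement.
- **Hard landing:** The third cartridge met the tub floor with a brief 43 N at the wrist. That settled to about 3 N before I let go.
- **Camera disagreement:** The scene and side views differed by up to 8 mm in x when locating the block, so I used the wrist camera for the grasps.

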